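Shake roast potatoes over a three-section platter

ROBOT

A 7-joint arm with a two-finger parallel gripper is mounted at the origin on the work surface. World frame = base frame: x ahead of the robot, y to its left, z up, the work surface at z = 0. Lengths are in m, angles in degrees, forces in N, time in s.
With the tool pointing down it reaches from about 0.4 to 0.85 m from the base axis. Payload 4.4 kg.
Tool frame: the origin (TCP) lies between the finger pads; the fingertips stand 11 mm ahead of it and the grasp point (between the pads) lies 8 mm behind it; x points along the fingers, y is the direction in which the jaws open and shut, and the axes are right-handed (so a half turn about x gives the same grasp; the last joint's range is limited). The gripper opens to 94 mm and grips with 3 to 60 N. Pads are 16 mm wide; open, the fingers measure 119 mm over their backs; the gripper's body (75 mm by 177 mm) begins 78 mm behind the grasp point.
Start: joints at [62.12, 36.005, 2.206, 86.941, -1.547, 57.084, -1.146], TCP at [0.266, -0.593, 0.216] pointing down, gripper open.
Joint ranges: [-175.42, 175.42], [-21.48, 121.26], [-71.46, 75.88], [10.55, 141.38], [-63.04, 243.04], [13.31, 113.54], [-168.57, 168.57]. Speed limits (degrees/s): [147.25, 147.25, 180, 180, 180, 180, 180].

INTERFACE

Orientations are given as [roll, pitch, yaw] about the fixed x, y, z axes, in that order (R = Rz(yaw) Ry(pitch) Rx(roll)).
In Python, from rig import read_state, snapshot, get_calibration, sign_off, masks_of gives the robot as it stands.
- The arm moves only by the tool move_arm, never from a script. Its argument "targets" is a list that holds one entry, the list of rows, each a list of 7 numbers: the turn, a rotation vector about the tool's x, y, z in rad, then the shift along the tool's x, y, z in m, then the closure in counts, from 0 (fully open) to 255 (shut). In form: [[[ax, ay, az, dx, dy, dz, claw], ...]]. A call has 1 to 20 rows; each row is the pose to reach, as a shift and turn from the pose commanded when the call began, along the tool's axes at that moment; what a row does not reach only later rows make up. A row lasts 1/10 s, in which the tool goes at most 50 mm and 8.59 degrees, less where a joint would pass 70% of its speed; a pose out of reach is approached as far as the arm can. A call with a gripper value outside its range is refused whole. The fingers move at their own pace and stop on an object; "newtons" is the grip in N (left out, the last holds). Time passes only in rows, so rows that repeat a pose let the fingers close. It gives the time, the measured TCP pose, the force and the opening at its end, in the units of the state.
- read_state(): the state, without advancing time (a new reading comes with each control period).
- snapshot(name): name is "scene" or "top" or "wrist"; returns the picture (480x640x3 uint8, red, green, blue); there is no depth.
- get_calibration(name): a dict with "K" (3x3 intrinsics, pixels), "R" (3x3) and "t" (3): a world point X has camera coordinates R X + t; the wrist camera has in their place "T_tool_cam" (4x4, takes a point from camera to tool coordinates, whose origin is the TCP and whose axes are the tool frame's). Camera axes: x right, y down, z forward; pixel columns grow to the right and rows downward; lengths in m; the calibration is good to about 2 mm. A picture is of the moment at which its call begins: read the wrist's pose just before it. get_calibration takes no time and is no camera call.
- sign_off(): hands the job in, once; it reports no verdict.
Trained networks look in the newest picture that a camera, given by its name, has taken for a name from the list of things; names that differ only in an ending like _2 or _b are one class to them, and where a whole thing is asked for, a point or a joint stands for the part that bears it (a point fixed in the world has none). Each returns a list of dicts, best first, with "p" (0 to 1); they miss things now and then, are a little off and sometimes report something else, mostly with a low value. They report only what shows in the picture. A call takes as long as a camera call. They do not tell look-alikes from the thing itself.
- masks_of(camera, query): "region" (480x640 bool, what is visible of it) and "box" ([left, top, right, bottom] in pixels, round what is visible of it).
The state is a dict: "clock": time; "joint_pos": joint angles; "joint_vel": joint speeds; "effort": joint torques, N m; "ee_pos": TCP position; "tool_rot": TCP orientation; "contact_force": force on the tool from outside, world axes, zero at the start; "torque": the same for the moment, N m; "width": finger opening in m.
Only numpy, scipy, OpenCV 4.12 (cv2) and the standard library are available. Lean on these libraries where they do the work, as an engineer would, in place of code of your own. Each camera call takes 0.05 s, during which the arm holds its last target.

TASK

Lift the shaker off its sloping cradle by the red handle and shake the five roast potato chunks out of its open nose over the beige platter, spread evenly: each of the three sections gets its share (about two, at least one), all lying flat on the platter, none outside or piled up. Then put the empty shaker back fully home in its cradle, the same way round. Do not touch the potatoes with the gripper, do not knock the platter with the shaker, and leave the other things on the pass where they stand.

Things in the scene. Friction and masses are not known exactly. Their poses are not given: they have to be found in the camera images.
- platter: Beige platter, fixed, 180 mm (x) by 300 mm (y), 18 mm high, 5 mm walls, floor top at 4 mm. Two brown ridges 5 mm thick, tops 12 mm above the work surface, at y = -50 and +50 mm, part it into three sections in a row along y, 100 mm wide each. Origin: centre of its underside, on the work surface; z up. It stands left or right of the robot, the cradle on the other side.
- cradle: Fixed steel cradle on a black foot 190 x 110 mm. Its bed, 195 mm long and 60 wide, slopes 25 degrees, high end (-x) roughly towards the robot. Side rails 12 mm high, 50 mm apart inside (over the lower 140 mm), and a 20 mm high end stop at the low (+x) end. Bed centre is 60 mm above the work surface. Origin: centre of the foot's underside; x level, z up.
- cradle_home (a point): Where the middle of the shaker's handle lies when the shaker is fully home in the cradle, about 120 mm above the work surface. Its axes are those of the shaker when home: the cradle's, tipped 25 degrees about y so that -x points up and roughly towards the robot and z is square to the sloping bed. The bed is 66 mm from here along -z, the end stop's face 95.5 mm along +x.
- shaker_handle (a point): Middle of the shaker's red bar handle, 90 mm long (x), 18 mm wide (y, the width to grip) and 22 mm high, on two black posts at x = -34 and +34 mm; 16 mm free below the bar. 66 mm above the shaker's underside. Axes: -x to the open nose, z up out of the chute. It starts home in the cradle, nose up at 25 degrees.
- shaker: Loose steel chute 190 mm long (x; open nose at -95, closed rear at +95), 40 mm wide, 39 mm high, 0.2 to 0.33 kg. Inside 34 mm wide, floor 3 mm; open above but for a cover at |x| below 45 mm. Five potatoes start in a row against the rear; the front 75 mm is empty. They slide when the nose dips by 19 to 25 degrees (friction 0.34 to 0.46). Origin: centre of the underside, axes as the handle's.
- shaker_nose (a point): Middle of the open nose's lower edge, on the inner floor: 95 mm from the handle's middle along -x and 63 mm along -z. Short brisk strokes (about 20 mm, 0.2 m/s) along the shaker's x with the nose dipped only 3 to 8 degrees move the potatoes about 10 mm a stroke towards the nose; they fall out one after the other.
- potato1_mid (a point): One of five golden roast potato chunks, a rounded cube of 22 mm, 12 g, at the start inside the shaker. Point: its centre.
- potato2_mid (a point): One of five golden roast potato chunks, a rounded cube of 22 mm, 12 g, at the start inside the shaker. Point: its centre.
- potato3_mid (a point): One of five golden roast potato chunks, a rounded cube of 22 mm, 12 g, at the start inside the shaker. Point: its centre.
- potato4_mid (a point): One of five golden roast potato chunks, a rounded cube of 22 mm, 12 g, at the start inside the shaker. Point: its centre.
- potato5_mid (a point): One of five golden roast potato chunks, a rounded cube of 22 mm, 12 g, at the start inside the shaker. Point: its centre.
- mug: White cup, 60 mm across, 70 mm high, loose bystander. Origin: centre of its underside.
- bowl: Small terracotta bowl, 70 mm across, 40 mm high, loose bystander. Origin: centre of its underside.
- sauce_bottle: Yellow sauce bottle with red cap, 50 mm across, 105 mm high, loose bystander beside the cradle. Origin: centre of its underside.
- spice_jar: Amber spice jar with steel cap, 52 mm across, 75 mm high, loose bystander beside the cradle. Origin: centre of its underside.
- spoon: Spoon lying near the robot, loose bystander. Origin: under its middle.
- pepper_mill: Dark wooden pepper mill, 56 mm across, 145 mm high, loose bystander at the back. Origin: centre of its underside.
- potato1: The same potato chunk; origin at the middle of one face, 11 mm from its centre.
- potato2: The same potato chunk; origin at the middle of one face, 11 mm from its centre.
- potato3: The same potato chunk; origin at the middle of one face, 11 mm from its centre.
- potato4: The same potato chunk; origin at the middle of one face, 11 mm from its centre.
- potato5: The same potato chunk; origin at the middle of one face, 11 mm from its centre.
Mind the look-alikes: they are no part of the job. What is shaped like the shaker but green or turquoise is not meant.

How it is judged:
By the outcome, as a careful person would: the job done as asked, in the order asked, and still so for the second after the job is handed in, with the robot touching nothing.
It also fails if it takes over 72 s, if anything falls off the work surface, if the arm or the gripper's body presses on something with over 40 N, if the wrist force passes 120 N, or if a joint passes its speed limit or range.

## Working session

There is one attempt and no reset: what is moved stays moved. The work goes in short steps, Python scripts to look and compute and a tool call to move; the robot and the scene stay as the last step left them, time stands still between calls to the robot, and variables do not carry over. Pictures are saved under pics/ and viewed, and the job is handed in when it is done.

Besides the shell and the picture viewer there is one more tool, called as name([rows], argument=value, ...), one row to a line, values as JSON. move_arm: Moves the arm, as the interface text tells. Its arguments: {"type":"object","properties":{"targets":{"type":"array"},"newtons":{"type":"number"}},"required":["targets"]}

```bash
mkdir -p pics; ls; python3 - <<'E'
from rig import *
import cv2
for n in ["scene","top","wrist"]:
    im=snapshot(n); cv2.imwrite(f"pics/{n}0.png",im[:,:,::-1])
    c=get_calibration(n); print(n,{k:v for k,v in c.items()})
s=read_state(); print(s)
E
```

```text
pics
scene {'K': array([[455.31220017,   0.        , 327.48017539],
       [  0.        , 455.31220017, 237.13720753],
       [  0.        ,   0.        ,   1.        ]]), 'R': array([[-0.14161619,  0.98991393,  0.00390668],
       [ 0.54328918,  0.08102025, -0.83562706],
       [-0.82751539, -0.11621586, -0.54928331]]), 't': array([ 0.09152781, -0.20690782,  1.3543108 ])}
top {'K': array([[503.44104315,   0.        , 317.53113726],
       [  0.        , 503.44104315, 239.05167043],
       [  0.        ,   0.        ,   1.        ]]), 'R': array([[ 0.02428038, -0.99946129,  0.02208157],
       [-0.99703881, -0.02582187, -0.07243513],
       [ 0.0729663 , -0.02025743, -0.99712866]]), 't': array([-0.0231513 ,  0.53618218,  1.24948921])}
wrist {'K': array([[342.10628014,   0.        , 315.50319253],
       [  0.        , 342.10628014, 236.85777472],
       [  0.        ,   0.        ,   1.        ]]), 'T_tool_cam': array([[-5.01026828e-04, -2.46070338e-01,  9.69251844e-01,
        -1.67849341e-01],
       [ 9.99999813e-01,  2.17125250e-04,  5.72044120e-04,
         9.91610433e-04],
       [-3.51212139e-04,  9.69251949e-01,  2.46070183e-01,
        -7.02637674e-02],
       [ 0.00000000e+00,  0.00000000e+00,  0.00000000e+00,
         1.00000000e+00]])}
{'clock': 0.15, 'joint_pos': array([62.119072  , 36.04628693,  2.20246308, 86.98003829, -1.546801  ,
       57.08343769, -1.14666909]), 'joint_vel': array([ 0.00457137, -0.16145116, -0.01389045, -0.13539175,  0.03819513,
       -0.03430305, -0.03066774]), 'effort': array([ 1.86011413e-03, -5.50088096e+01,  1.14510186e+00, -1.86814409e+01,
       -5.21899969e-02,  2.09602411e-02,  1.12086229e-04]), 'ee_pos': array([ 0.26537185, -0.59285162,  0.21578599]), 'tool_rot': array([-89.89269399,  89.9198841 , 114.21796238]), 'contact_force': array([ 0.20795621, -0.06996491, -0.06728644]), 'torque': array([ 0.05111679, -0.01273246,  0.03397457]), 'width': 0.0941342546379109}
```

```bash
cat > h.py <<'E'
import numpy as np,cv2
from rig import *
from scipy.spatial.transform import Rotation as Ro
from scipy.optimize import least_squares
def proj(cam,X):
    c=get_calibration(cam);X=np.atleast_2d(X)
    p=X@np.array(c['R']).T+c['t'];p=p@np.array(c['K']).T
    return p[:,:2]/p[:,2:]
def ray(cam,uv,z):
    c=get_calibration(cam);R=np.array(c['R'])
    o=-R.T@c['t'];d=R.T@np.linalg.inv(c['K'])@np.array([uv[0],uv[1],1.])
    return o+d*(z-o[2])/d[2]
def ang(a): return np.degrees(a)
E
python3 - <<'E'
from h import *
for cam in ["top","scene"]:
    im=snapshot(cam)
    for q in ["platter","cradle","shaker_handle","shaker","shaker_nose","sauce_bottle","spice_jar","mug","bowl"]:
        ms=masks_of(cam,q)
        for m in ms[:3]:
            r=m['region'];ys,xs=np.nonzero(r)
            print(cam,q,round(m['p'],2),np.round(m['box']),len(xs), np.round([xs.mean(),ys.mean()],1) if len(xs) else '')
            np.save(f"/tmp/{cam}_{q}.npy",ms[0]['region'])
    x0,x1,y0,y1=(340,500,160,290) if cam=="top" else (120,320,190,320)
    cv2.imwrite(f"pics/crop_{cam}.png",cv2.resize(im[y0:y1,x0:x1,::-1],None,fx=4,fy=4,interpolation=cv2.INTER_CUBIC))
E
```

```text
top platter 0.92 [166. 181. 284. 269.] 8424 [223.9 223.6]
top platter 0.28 [387. 187. 424. 260.] 1366 [402.9 226.6]
top cradle 0.73 [372. 189. 424. 270.] 1913 [392.6 232.1]
top cradle 0.66 [164. 183. 286. 270.] 8579 [223.7 223.8]
top shaker_handle 0.98 [207. 302. 255. 385.] 1868 [229.6 344.5]
top shaker_handle 0.88 [386. 187. 421. 262.] 1399 [403.  226.4]
top shaker_handle 0.81 [455. 238. 502. 317.] 1823 [476.6 277.6]
top shaker 0.96 [454. 240. 501. 315.] 1886 [476.6 277.5]
top shaker 0.86 [204. 304. 252. 384.] 1850 [229.8 344.1]
top shaker 0.85 [386. 186. 424. 262.] 1355 [402.7 226.2]
top shaker_nose 0.95 [455. 241. 501. 319.] 1887 [476.7 277.7]
top shaker_nose 0.65 [385. 186. 418. 262.] 1403 [402.8 226.4]
top shaker_nose 0.62 [210. 307. 250. 382.] 1786 [229.9 344.2]
top sauce_bottle 0.64 [433. 204. 461. 228.] 457 [446.1 215.6]
top spice_jar 0.69 [342. 226. 361. 247.] 354 [350.5 235.8]
top mug 0.63 [306. 262. 328. 285.] 425 [315.  275.9]
top bowl 0.92 [307. 200. 334. 227.] 584 [319.  214.3]
scene platter 0.79 [370. 266. 556. 338.] 11767 [457.1 303. ]
scene cradle 0.94 [187. 214. 260. 312.] 2611 [232.6 280.8]
scene shaker_handle 0.78 [129. 204. 181. 250.] 1341 [157.3 228.2]
scene shaker_handle 0.67 [409. 188. 463. 242.] 1657 [433.5 214.5]
scene shaker_handle 0.56 [204. 207. 235. 295.] 1954 [222.8 251. ]
scene shaker 0.97 [408. 188. 459. 245.] 1585 [433.2 214.5]
scene shaker 0.64 [206. 207. 241. 296.] 1914 [222.5 251.1]
scene shaker_nose 0.98 [132. 206. 176. 248.] 1317 [157.6 228. ]
scene shaker_nose 0.77 [408. 189. 460. 244.] 1643 [433.2 214.4]
scene shaker_nose 0.73 [203. 210. 242. 299.] 1922 [222.7 250.9]
scene sauce_bottle 0.9 [145. 236. 177. 294.] 1320 [160.3 267.5]
scene spice_jar 0.61 [277. 241. 305. 288.] 1048 [290.  263.9]
scene mug 0.76 [323. 221. 357. 261.] 949 [339.9 237.5]
scene bowl 0.59 [306. 269. 345. 306.] 875 [326.7 286.4]
```

```bash
cat >> h.py <<'E'
def fitpose(model,obs,x0):
    # model pts (n,3), obs list (cam,idx,uv)
    def f(p):
        M=model@Ro.from_euler('z',p[2]).as_matrix().T+[p[0],p[1],0]
        return np.concatenate([proj(c,M[i])[0]-uv for c,i,uv in obs])
    r=least_squares(f,x0); return r.x,r.fun.reshape(-1,2)
E
python3 - <<'E'
from h import *
foot=np.array([[.095,.055,0],[.095,-.055,0],[-.095,-.055,0],[-.095,.055,0]])
t=lambda u,v:np.array([340+u/4,160+v/4]); s=lambda u,v:np.array([120+u/4,190+v/4])
obs=[("top",0,t(127,145)),("top",1,t(296,123)),("top",2,t(333,410)),("top",3,t(165,434)),
("scene",1,s(282,487)),("scene",0,s(520,485)),("scene",3,s(565,247))]
for o in obs: print(o[0],o[1],ray(o[0],o[2],0).round(4))
for h in (0,.004,.008):
    f=foot.copy();f[:,2]=h
    p,r=fitpose(f,obs,[.55,-.2,0]);print(h,p.round(4),ang(p[2]),r.round(1).tolist())
    p,r=fitpose(f,obs[:4],[.55,-.2,0]);print(' top',h,p.round(4),ang(p[2]),r.round(1).tolist())
# red handle corners: top face +z 11mm
from rig import *
im=snapshot("top").astype(int)
red=(im[...,0]>120)&(im[...,1]<60)&(im[...,2]<60)
n,l,st,ce=cv2.connectedComponentsWithStats(red.astype(np.uint8))
for i in range(1,n):
    if st[i,4]>20: print(st[i],ce[i].round(1), ray("top",ce[i],.13).round(4))
im=snapshot("scene").astype(int)
red=(im[...,0]>100)&(im[...,1]<70)&(im[...,2]<70)&(im[...,0]-im[...,1]>70)
n,l,st,ce=cv2.connectedComponentsWithStats(red.astype(np.uint8))
for i in range(1,n):
    if st[i,4]>20: print(st[i],ce[i].round(1), ray("scene",ce[i],.125).round(4))
im=snapshot("top")
cv2.imwrite("pics/plat.png",cv2.resize(im[165:285,150:300,::-1],None,fx=5,fy=5,interpolation=cv2.INTER_CUBIC))
im=snapshot("scene")
cv2.imwrite("pics/plats.png",cv2.resize(im[255:345,360:560,::-1],None,fx=4,fy=4,interpolation=cv2.INTER_CUBIC))
E
```

```text
top 0 [ 0.6525 -0.1474  0.    ]
top 1 [ 0.6699 -0.2568  0.    ]
top 2 [ 0.4848 -0.2825  0.    ]
top 3 [ 0.4668 -0.1748  0.    ]
scene 1 [ 0.6684 -0.2491  0.    ]
scene 0 [ 0.6513 -0.1423  0.    ]
scene 3 [ 0.4649 -0.1714  0.    ]
0 [ 0.5672 -0.2126  0.1587] 9.090908252188063 [[-1.6, 0.0], [-1.9, 0.0], [-0.2, 1.1], [-0.6, 0.8], [-1.7, 0.3], [-0.7, 0.3], [-0.9, -0.1]]
 top 0 [ 0.5685 -0.2154  0.1472] 8.433692762349157 [[-0.1, -0.8], [-0.4, -0.3], [0.5, 0.9], [0.0, 0.1]]
0.004 [ 0.5685 -0.2117  0.158 ] 9.052678080307755 [[-1.7, -0.8], [-1.9, -0.8], [-0.3, 0.5], [-0.8, 0.2], [-1.9, -0.8], [-0.6, -0.8], [-0.7, -1.2]]
 top 0.004 [ 0.5681 -0.2147  0.1472] 8.432498727942132 [[-0.2, -0.9], [-0.3, -0.4], [0.5, 1.0], [-0.0, 0.3]]
0.008 [ 0.5699 -0.2107  0.1573] 9.01484445720957 [[-1.9, -1.6], [-1.9, -1.6], [-0.3, -0.1], [-0.9, -0.4], [-2.1, -1.9], [-0.6, -1.8], [-0.6, -2.3]]
 top 0.008 [ 0.5677 -0.2139  0.1472] 8.431296956887223 [[-0.3, -1.0], [-0.3, -0.5], [0.6, 1.1], [-0.1, 0.4]]
[ 543  163   46   97 4260] [565.3 211.2] [ 0.6086 -0.5847  0.13  ]
[399 195  14  35 214] [405.4 211.6] [ 0.5976 -0.2098  0.13  ]
[450 208  10   9  67] [454.3 211.9] [ 0.6001 -0.3239  0.13  ]
[485 256  15  35 255] [492.1 273.1] [ 0.4603 -0.4122  0.13  ]
[207 330  10   9  59] [211.4 334.2] [0.3067 0.2271 0.13  ]
[449 213  10   7  44] [453.4 215.8] [0.4651 0.2181 0.125 ]
[210 215  14  42 346] [217.  236.2] [ 0.6008 -0.2062  0.125 ]
[   0  220   64   56 1606] [ 23.3 241.2] [ 0.666  -0.5354  0.125 ]
[132 221  16  22 172] [139.5 231.8] [ 0.6074 -0.3496  0.125 ]
[148 239  12  11  75] [153.  242.6] [ 0.6368 -0.3095  0.125 ]
```

```bash
cat >> h.py <<'E'
def RT():
    s=read_state(); return Ro.from_euler('xyz',s['tool_rot'],degrees=True).as_matrix(), np.array(s['ee_pos']), s
def cradleR(yaw): # home axes in world
    return Ro.from_euler('z',yaw).as_matrix()@Ro.from_euler('y',np.radians(25)).as_matrix()
def delta(Rn,pn,R0,p0):
    return Ro.from_matrix(R0.T@Rn).as_rotvec(), R0.T@(pn-p0)
def toolR(Rh,sgn=1): # tool axes from handle axes: x=-zh, y=sgn*yh
    x=-Rh[:,2];y=sgn*Rh[:,1];return np.stack([x,y,np.cross(x,y)],1)
E
python3 - <<'E'
from h import *
Z=.018
pl=np.array([[.09,.15,Z],[.09,-.15,Z],[-.09,-.15,Z],[-.09,.15,Z]])
t=lambda u,v:np.array([150+u/5,165+v/5]); s=lambda u,v:np.array([360+u/4,255+v/4])
obs=[("top",0,t(58,157)),("top",1,t(642,80)),("top",2,t(690,425)),("top",3,t(102,510)),
("scene",1,s(90,300)),("scene",0,s(785,292)),("scene",3,s(627,44)),("scene",2,s(45,55))]
for sel in (obs,obs[:4],obs[4:]):
    p,r=fitpose(pl,sel,[.55,.2,0]);print(p.round(4),ang(p[2]),r.round(1).tolist())
for c in ("top","scene"): 
    k=get_calibration(c);print(c,-k['R'].T@k['t'])
for q,z in (("sauce_bottle",.1),("spice_jar",.07),("mug",.07),("bowl",.04)):
    m=np.load(f"/tmp/top_{q}.npy");ys,xs=np.nonzero(m);print(q,ray("top",[xs.mean(),ys.mean()],z*.6).round(3))
R,p,s=RT();print(R.round(3),p)
yaw=np.radians(9);Rh=cradleR(yaw);h=np.array([.595,-.2085,.12])
for sg in (1,-1):
    Rt=toolR(Rh,sg);g=h+.008*Rt[:,0]
    for back in (.09,):
        rv,d=delta(Rt,g-back*Rt[:,0],R,p);print(sg,rv.round(3),ang(np.linalg.norm(rv)),d.round(4))
E
```

```text
[0.5711 0.2283 0.1686] 9.659207910451622 [[-2.0, -0.2], [-0.8, -1.2], [-0.5, -0.2], [-2.0, -0.0], [-2.1, 1.0], [0.1, 0.1], [0.0, -1.4], [-1.9, -2.3]]
[0.5702 0.2249 0.1658] 9.502416157242589 [[-0.6, 0.0], [0.6, -0.7], [0.7, 0.4], [-0.8, 0.2]]
[0.5714 0.23   0.1716] 9.83364742632146 [[-0.9, 1.4], [1.3, 0.1], [0.7, -1.4], [-1.2, -2.0]]
top [0.44398596 0.01601784 1.28525114]
scene [1.24608563 0.08355147 0.57064497]
sauce_bottle [ 0.6   -0.324  0.06 ]
spice_jar [ 0.545 -0.091  0.042]
mug [ 0.444 -0.005  0.042]
bowl [ 0.599 -0.012  0.024]
[[ 0.     0.408 -0.913]
 [ 0.    -0.913 -0.408]
 [-1.    -0.    -0.   ]] [ 0.26553919 -0.59328971  0.21648118]
1 [-2.815  0.083 -0.624] 165.24974233822715 [ 0.0222 -0.2076 -0.4914]
-1 [ 0.26  -0.434 -0.058] 29.149704923856373 [ 0.0222 -0.2076 -0.4914]
```

move_arm([
  [[0.26,-0.434,-0.058,0.0,-0.2076,-0.4914,100],[0.26,-0.434,-0.058,0.0,-0.2076,-0.4914,100],[0.26,-0.434,-0.058,0.0,-0.2076,-0.4914,100],[0.26,-0.434,-0.058,0.0,-0.2076,-0.4914,100],[0.26,-0.434,-0.058,0.0,-0.2076,-0.4914,100],[0.26,-0.434,-0.058,0.0,-0.2076,-0.4914,100],[0.26,-0.434,-0.058,0.0,-0.2076,-0.4914,100],[0.26,-0.434,-0.058,0.0,-0.2076,-0.4914,100],[0.26,-0.434,-0.058,0.0,-0.2076,-0.4914,100],[0.26,-0.434,-0.058,0.0,-0.2076,-0.4914,100],[0.26,-0.434,-0.058,0.0,-0.2076,-0.4914,100],[0.26,-0.434,-0.058,0.0,-0.2076,-0.4914,100],[0.26,-0.434,-0.058,0.0,-0.2076,-0.4914,100],[0.26,-0.434,-0.058,0.0,-0.2076,-0.4914,100]],
], newtons=40)

```text
clock: 2.75
ee_pos: [0.6283, -0.2048, 0.2166]
tool_rot: [0.1, 64.9, -171.0]
contact_force: [-0.1, -0.6, 0.4]
width: 0.0571
```

```bash
python3 - <<'E'
from h import *
R,p,s=RT();print(p,R.round(3),s['joint_pos'].round(1),s['width'],s['clock'])
im=snapshot("wrist");cv2.imwrite("pics/w1.png",im[:,:,::-1])
yaw=np.radians(9);Rh=cradleR(yaw);h=np.array([.595,-.2085,.12])
rv,d=delta(toolR(Rh,-1),h,R,p);print(rv.round(4),d.round(4))
# predicted handle corners in wrist image
k=get_calibration("wrist");T=k['T_tool_cam']
C=np.array([[a*.045,b*.009,c*.011] for a in(-1,1) for b in(-1,1) for c in(1,)]+[[0,0,0.011]])
X=C@Rh.T+h;Y=(X-p)@R; Yc=(Y-T[:3,3])@T[:3,:3];uv=Yc@k['K'].T;print((uv[:,:2]/uv[:,2:]).round(1))
r=im.astype(int);red=(r[...,0]>90)&(r[...,1]<70)&(r[...,2]<70)
n,l,st,ce=cv2.connectedComponentsWithStats(red.astype(np.uint8))
for i in range(1,n):
    if st[i,4]>50: print(st[i],ce[i].round(1))
E
```

```text
[ 0.62831715 -0.2047617   0.21662669] [[-0.419  0.154 -0.895]
 [-0.066 -0.988 -0.139]
 [-0.906  0.001  0.424]] [  6.1  52.8  12.3  58.1   0.4  92.8 -65.6] 0.05711426517368677 2.75
[-0.0026  0.0014  0.    ] [ 0.1017 -0.0015 -0.0106]
[[323.2 284.4]
 [300.9 284.4]
 [323.6 171.1]
 [299.3 171.2]
 [311.8 230.1]]
[ 92 108  37  13 130] [110.1 113. ]
[ 106  118   32   58 1101] [121.9 149. ]
[181 166  37  31 411] [199.3 180.8]
[ 300  169   24  113 2553] [311.7 224.2]
[436 206  32  30 724] [451.2 220.8]
[462 253  29  54 970] [475.8 279.3]
[613 271  27  28 381] [630.5 288.2]
```

move_arm([
  [[0,0,0,0.04,-0.0015,-0.012,100],[0,0,0,0.075,-0.0015,-0.012,100],[0,0,0,0.095,-0.0015,-0.012,100],[0,0,0,0.109,-0.0015,-0.012,100],[0,0,0,0.109,-0.0015,-0.012,100]],
])

```text
clock: 3.3
ee_pos: [0.5914, -0.2086, 0.1116]
tool_rot: [-0.1, 64.7, -171.3]
contact_force: [-0.6, -0.4, 0.2]
width: 0.0575
```

```bash
python3 - <<'E'
from h import *
R,p,s=RT();print(p,s['contact_force'].round(2),s['width'])
im=snapshot("wrist");cv2.imwrite("pics/w2.png",im[:,:,::-1])
im=snapshot("scene");cv2.imwrite("pics/s2.png",cv2.resize(im[130:330,100:340,::-1],None,fx=3,fy=3,interpolation=cv2.INTER_CUBIC))
E
```

```text
[ 0.59143747 -0.20855465  0.11163386] [-0.59 -0.42  0.18] 0.057456424933944386
```

move_arm([
  [[0,0,0,0,0,0,255],[0,0,0,0,0,0,255],[0,0,0,0,0,0,255],[0,0,0,0,0,0,255],[0,0,0,0,0,0,255],[0,0,0,0,0,0,255]],
], newtons=50)

```text
clock: 4.0
ee_pos: [0.5944, -0.2071, 0.1127]
tool_rot: [-0.0, 65.0, -171.0]
contact_force: [0.2, 0.1, 1.7]
width: 0.0178
```

move_arm([
  [[0,0,0,-0.01,0,0,255],[0,0,0,-0.025,0,0,255],[0,0,0,-0.045,0,0,255],[0,0,0,-0.07,0,0,255],[0,0,0,-0.095,0,0,255],[0,0,0,-0.12,0,0,255],[0,0,0,-0.13,0,0,255],[0,0,0,-0.13,0,0,255]],
])

```text
clock: 4.8
ee_pos: [0.6501, -0.1983, 0.2317]
tool_rot: [0.1, 65.2, -170.9]
contact_force: [-0.0, -0.4, -3.6]
width: 0.0178
```

```bash
python3 - <<'E'
from h import *
R,p,s=RT();print(p,s['contact_force'].round(2),s['width'],s['joint_pos'].round(1))
im=snapshot("wrist");cv2.imwrite("pics/w3.png",im[:,:,::-1])
im=snapshot("scene");cv2.imwrite("pics/s3.png",cv2.resize(im[50:330,60:340,::-1],None,fx=2,fy=2,interpolation=cv2.INTER_CUBIC))
# target: nose dir along -x of platter, dip 0 first
pl=np.array([.571,.2275]);yaw=np.radians(9.6)
Rp=Ro.from_euler('z',yaw).as_matrix()
for dip in (-10,4):
    Rh=Rp@Ro.from_euler('y',-np.radians(dip)).as_matrix()   # nose(-x) down by dip
    print('nose z comp',(Rh@[-1,0,0])[2])
    for (sx,sy) in ((0,-.1),(0,0),(0,.1)):
        nose=np.array([pl[0],pl[1],.055])+Rp@[sx,sy,0]
        h=nose+Rh@[.095,0,.063]; Rt=toolR(Rh,-1); g=h+.008*Rt[:,0]
        rv,d=delta(Rt,g,R,p);print(dip,sx,sy,rv.round(4),d.round(4),g.round(3),np.hypot(*g[:2]).round(3))
print(R.T@[0,0,1])
E
```

```text
[ 0.65014265 -0.19826671  0.23167465] [-0.02 -0.41 -3.58] 0.017793152192836323 [  5.9  54.3  12.2  52.1  -0.   97.1 -65.9]
nose z comp 0.17364817766693033
-10 0 -0.1 [-0.0099  0.2584  0.0025] [ 0.0871 -0.334  -0.1424] [0.689 0.146 0.093] 0.705
-10 0 0 [-0.0099  0.2584  0.0025] [ 0.0875 -0.434  -0.1414] [0.673 0.245 0.093] 0.716
-10 0 0.1 [-0.0099  0.2584  0.0025] [ 0.0879 -0.534  -0.1405] [0.656 0.343 0.093] 0.74
nose z comp -0.0697564737441253
4 0 -0.1 [-0.0102  0.5028  0.0013] [ 0.0706 -0.3339 -0.1213] [0.677 0.144 0.116] 0.692
4 0 0 [-0.0102  0.5028  0.0013] [ 0.071  -0.4339 -0.1204] [0.661 0.243 0.116] 0.704
4 0 0.1 [-0.0102  0.5028  0.0013] [ 0.0714 -0.5339 -0.1195] [0.644 0.341 0.116] 0.729
[-9.07734163e-01  5.55150826e-04  4.19545445e-01]
```

move_arm([
  [[0,0.02,0,-0.02,0,0.01,255],[0,0.05,0,-0.045,-0.005,0.02,255],[0,0.08,0,-0.067,-0.02,0.02,255],[0,0.12,0,-0.067,-0.045,0.01,255],[-0.003,0.16,0,-0.067,-0.08,0.0,255],[-0.005,0.2,0.001,-0.067,-0.12,-0.015,255],[-0.008,0.23,0.002,-0.067,-0.16,-0.03,255],[-0.01,0.258,0.0025,-0.067,-0.2,-0.045,255],[-0.01,0.258,0.0025,-0.067,-0.24,-0.055,255],[-0.01,0.258,0.0025,-0.067,-0.275,-0.065,255],[-0.01,0.258,0.0025,-0.067,-0.305,-0.071,255],[-0.01,0.258,0.0025,-0.067,-0.325,-0.071,255],[-0.01,0.258,0.0025,-0.067,-0.334,-0.071,255],[-0.01,0.258,0.0025,-0.067,-0.334,-0.071,255]],
])

```text
clock: 6.3
ee_pos: [0.6876, 0.1469, 0.262]
tool_rot: [-0.4, 79.8, -170.7]
contact_force: [-0.3, -0.1, -3.5]
width: 0.0176
```

```bash
cat >> h.py <<'E'
PL=np.array([.571,.2275]);PYAW=np.radians(9.6)
def tgt(dip,sx,sy,nz):
    Rp=Ro.from_euler('z',PYAW).as_matrix();Rh=Rp@Ro.from_euler('y',-np.radians(dip)).as_matrix()
    h=np.array([*PL,nz])+Rp@[sx,sy,0]+Rh@[.095,0,.063];Rt=toolR(Rh,-1);g=h+.008*Rt[:,0]
    R,p,s=RT();rv,d=delta(Rt,g,R,p);return rv.round(4),d.round(4)
def shots(n,cams=("top","scene","wrist")):
    tiles=[]
    for c in cams:
        im=snapshot(c)
        if c=="top": im=cv2.resize(im[150:300,130:330],None,fx=2.6,fy=2.6,interpolation=cv2.INTER_CUBIC)
        elif c=="scene": im=cv2.resize(im[130:350,300:593],None,fx=1.77,fy=1.77,interpolation=cv2.INTER_CUBIC)
        else: im=cv2.resize(im,(520,390))
        tiles.append(cv2.resize(im,(520 if c!="wrist" else 520,390)))
    W=800//len(tiles) if len(tiles)>1 else 800
    if len(tiles)==1: out=cv2.resize(tiles[0],(800,600))
    else: out=np.hstack([cv2.resize(t,(400,300)) for t in tiles[:2]]); 
    if len(tiles)==3: out=np.vstack([out,np.hstack([cv2.resize(tiles[2],(400,300)),np.zeros((300,400,3),np.uint8)])])
    cv2.imwrite(f"pics/{n}.png",out[:,:,::-1])
E
python3 - <<'E'
from h import *
R,p,s=RT();print(p,s['contact_force'].round(2),s['joint_pos'].round(1),s['clock'])
print(tgt(0,-.015,-.1,.055),tgt(4,-.015,-.1,.055))
shots("a4")
E
```

```text
[0.6876361  0.14694185 0.26200152] [-0.34 -0.08 -3.45] [-17.8  46.    9.1  60.6  -6.9  84.1 -89.9] 6.3
(array([0.001 , 0.1781, 0.0012]), array([ 0.1534,  0.0013, -0.0057])) (array([0.0009, 0.2479, 0.0012]), array([ 0.1477,  0.0013, -0.0005]))
```

move_arm([
  [[0,0.03,0,0.02,0.001,0,255],[0,0.07,0,0.05,0.001,0,255],[0,0.12,0,0.085,0.001,0,255],[0,0.17,0,0.115,0.001,0,255],[0,0.21,0,0.135,0.001,0,255],[0,0.248,0,0.147,0.001,0,255],[0,0.248,0,0.147,0.001,0,255]],
])

```text
clock: 7.15
ee_pos: [0.6595, 0.1377, 0.115]
tool_rot: [179.8, 86.4, 9.2]
contact_force: [-0.8, -0.8, -3.4]
width: 0.0176
```

```bash
python3 - <<'E'
from h import *
R,p,s=RT();print(p,s['contact_force'].round(2),s['clock'])
print(tgt(4,-.015,-.1,.055),R.T@Ro.from_euler('z',PYAW).as_matrix()@Ro.from_euler('y',-np.radians(4)).as_matrix()@[-1,0,0])
shots("a5")
E
```

```text
[0.65948101 0.13772262 0.11496003] [-0.85 -0.85 -3.37] 7.15
(array([-0.0035,  0.0064, -0.0005]), array([-0.0013, -0.0033, -0.0037])) [0.00636021 0.00348335 0.99997371]
```

move_arm([
  [[0,0,0,0,0,0.02,255],[0,0,0,0,0,0,255],[0,0,0,0,0,0.02,255],[0,0,0,0,0,0,255],[0,0,0,0,0,0.02,255],[0,0,0,0,0,0,255],[0,0,0,0,0,0.02,255],[0,0,0,0,0,0,255],[0,0,0,0,0,0,255]],
])

```text
clock: 8.2
ee_pos: [0.6662, 0.1407, 0.1183]
tool_rot: [-179.4, 85.7, 10.1]
contact_force: [0.1, -0.4, -3.0]
width: 0.0172
```

```bash
cat >> h.py <<'E'
def look(n):
    ims=[]
    R,p,s=RT();print(p.round(4),s['tool_rot'],s['contact_force'].round(2),s['clock'])
    a=snapshot("top");b=snapshot("scene");w=snapshot("wrist")
    out=np.hstack([cv2.resize(a[165:285,150:310],(400,300),interpolation=cv2.INTER_CUBIC),cv2.resize(b[210:345,375:555],(400,300),interpolation=cv2.INTER_CUBIC)])
    out2=np.hstack([cv2.resize(w,(400,300)),cv2.resize(w[90:450,220:420],None,fx=.83,fy=.83)])
    o=np.zeros((600,800,3),np.uint8);o[:300]=out;o[300:600,:out2.shape[1]]=out2[:300,:800] if out2.shape[0]>=300 else 0
    cv2.imwrite(f"pics/{n}.png",o[:,:,::-1])
E
sed -i 's/fx=.83,fy=.83)/dsize=(200,300)) if 0 else cv2.resize(w[90:450,220:420],(220,300))/' h.py
sed -i 's/cv2.resize(w\[90:450,220:420\],None,dsize=(200,300)) if 0 else //' h.py
python3 - <<'E'
from h import *
look("a6")
E
```

```text
[0.6662 0.1407 0.1183] [-179.42801884   85.68591403   10.09592654] [ 0.11 -0.45 -3.02] 8.2
```

```bash
python3 - <<'E'
from h import *
a=snapshot("top");b=snapshot("scene")
cv2.imwrite("pics/a7.png",np.hstack([cv2.resize(a[185:265,245:299],(400,590),interpolation=cv2.INTER_CUBIC),cv2.resize(b[225:325,370:438],(400,590),interpolation=cv2.INTER_CUBIC)])[:,:,::-1])
print(tgt(-6,.02,0,.075))
E
```

```text
(array([-0.0009, -0.1744,  0.001 ]), array([ 0.0004, -0.101 , -0.0445]))
```

```bash
python3 - <<'E'
from h import *
a=snapshot("top");b=snapshot("scene")
cv2.imwrite("pics/a8.png",np.hstack([cv2.resize(a[185:265,245:299],(400,590),interpolation=cv2.INTER_CUBIC),cv2.resize(b[225:325,370:438],(400,590),interpolation=cv2.INTER_CUBIC)])[:,:,::-1])
for uv in ((268,234),(269.6,242.6),(270.4,251.4)):print(ray("top",uv,.015), (ray("top",uv,.015)[:2]-PL)@Ro.from_euler('z',PYAW).as_matrix()[:2,:2])
uv=(370+537*.17,225+210*.1695);
for z in (.015,.03,.05):print(z,(ray("scene",uv,z)[:2]-PL)@Ro.from_euler('z',PYAW).as_matrix()[:2,:2])
E
```

```text
[0.54649153 0.11566356 0.015     ] [-0.04281608 -0.10618304]
[0.52482958 0.11095089 0.015     ] [-0.0649606  -0.10721718]
[0.50266276 0.10824589 0.015     ] [-0.08726811 -0.10618757]
0.015 [-0.1098398   0.04309871]
0.03 [-0.0895535   0.03506441]
0.05 [-0.06250509  0.02435201]
```

move_arm([
  [[0,-0.06,0,-0.005,0,-0.01,255],[0,-0.12,0,-0.008,-0.005,-0.02,255],[0,-0.174,0,0,-0.02,-0.03,255],[0,-0.174,0,0,-0.045,-0.04,255],[0,-0.174,0,0,-0.075,-0.0445,255],[0,-0.174,0,0,-0.095,-0.0445,255],[0,-0.174,0,0,-0.101,-0.0445,255],[0,-0.174,0,0,-0.101,-0.0445,255]],
])

```text
clock: 9.35
ee_pos: [0.6887, 0.2483, 0.1198]
tool_rot: [-0.4, 84.0, -170.7]
contact_force: [0.1, -0.6, -3.2]
width: 0.0177
```

```bash
python3 - <<'E'
from h import *
look("a9")
im=snapshot("scene");cv2.imwrite("pics/a9s.png",cv2.resize(im[150:350,330:600,::-1],None,fx=2.9,fy=2.9,interpolation=cv2.INTER_CUBIC))
E
```

```text
[0.6887 0.2483 0.1198] [  -0.37047788   83.98287031 -170.70867221] [ 0.08 -0.61 -3.2 ] 9.35
```

```bash
python3 - <<'E'
from h import *
print(tgt(3,.03,0,.045))
a=snapshot("top")
M=Ro.from_euler('z',PYAW).as_matrix()[:2,:2]
for n in ["potato1_mid"]:
    for m in masks_of("top",n):
        ys,xs=np.nonzero(m['region'])
        if len(xs): 
            X=ray("top",[xs.mean(),ys.mean()],.013);print(round(m['p'],2),m['box'],X.round(4),((X[:2]-PL)@M).round(4))
cv2.imwrite("pics/a10.png",cv2.resize(a[180:280,205:305,::-1],(600,600),interpolation=cv2.INTER_CUBIC))
E
```

```text
(array([-0.0034,  0.1566, -0.0008]), array([ 0.0149, -0.0027, -0.0032]))
0.18 [206.7, 131.4, 229.9, 215.2] [0.6636 0.2486 0.013 ] [0.0949 0.0054]
```

move_arm([
  [[0,0.05,0,0.003,-0.001,-0.001,255],[0,0.1,0,0.008,-0.002,-0.002,255],[-0.003,0.15,0,0.013,-0.0027,-0.003,255],[-0.003,0.157,0,0.015,-0.0027,-0.003,255],[-0.003,0.157,0,0.015,-0.0027,-0.003,255],[-0.003,0.157,0,0.015,-0.0027,-0.003,255]],
])

```text
clock: 10.25
ee_pos: [0.6912, 0.2501, 0.1049]
tool_rot: [-179.0, 87.0, 10.6]
contact_force: [0.2, -0.7, -2.9]
width: 0.0178
```

move_arm([
  [[0,0,0,0,0,0.012,255],[0,0,0,0,0,0.0,255],[0,0,0,0,0,0,255]],
])

```text
clock: 10.55
ee_pos: [0.6925, 0.2504, 0.105]
tool_rot: [-179.0, 86.9, 10.7]
contact_force: [0.9, -0.7, -3.6]
width: 0.0176
```

```bash
python3 - <<'E'
from h import *
look("a11")
print(tgt(3,.03,0,.045))
E
```

```text
[0.6925 0.2504 0.105 ] [-178.97496204   86.85029826   10.71550374] [ 0.88 -0.66 -3.65] 10.55
(array([0.0017, 0.0001, 0.001 ]), array([-0.0004,  0.0025, -0.0003]))
```

move_arm([
  [[0,0,0,0,0,0.012,255],[0,0,0,0,0,0.0,255],[0,0,0,0,0,0,255],[0,0,0,0,0,0,255]],
])

```text
clock: 11.1
ee_pos: [0.6904, 0.2504, 0.1046]
tool_rot: [-179.0, 87.0, 10.8]
contact_force: [0.2, 0.1, -3.0]
width: 0.0175
```

```bash
python3 - <<'E'
from h import *
look("a12")
E
```

```text
[0.6904 0.2504 0.1046] [-178.95843709   86.99734418   10.75547012] [ 0.18  0.13 -2.99] 11.1
```

```bash
python3 - <<'E'
from h import *
print(tgt(3,.035,.1,.06),tgt(3,.035,.1,.045))
E
```

```text
(array([0.0021, 0.0004, 0.0011]), array([-0.015 , -0.0973, -0.0068])) (array([0.0021, 0.0004, 0.0011]), array([ 0.    , -0.0973, -0.006 ]))
```

move_arm([
  [[0,0,0,-0.01,-0.003,-0.002,255],[0,0,0,-0.015,-0.015,-0.004,255],[0,0,0,-0.015,-0.035,-0.006,255],[0,0,0,-0.015,-0.06,-0.006,255],[0,0,0,-0.013,-0.08,-0.006,255],[0,0,0,-0.007,-0.092,-0.006,255],[0,0,0,0,-0.0973,-0.006,255],[0,0,0,0,-0.0973,-0.006,255],[0,0,0,0,-0.0973,0.006,255],[0,0,0,0,-0.0973,-0.006,255],[0,0,0,0,-0.0973,0.006,255],[0,0,0,0,-0.0973,-0.006,255],[0,0,0,0,-0.0973,-0.006,255]],
])

```text
clock: 12.55
ee_pos: [0.6818, 0.3451, 0.105]
tool_rot: [179.4, 86.9, 8.9]
contact_force: [0.6, -0.8, -1.8]
width: 0.0176
```

```bash
python3 - <<'E'
from h import *
look("a13")
print(tgt(3,.035,.1,.045))
E
```

```text
[0.6818 0.3451 0.105 ] [179.36685013  86.89620234   8.9478598 ] [ 0.62 -0.81 -1.79] 12.55
(array([0.0008, 0.0003, 0.0003]), array([-0.0001, -0.0012,  0.0003]))
```

move_arm([
  [[0,0,0,0,0,0.012,255],[0,0,0,0,0,0.0,255],[0,0,0,0,0,0.012,255],[0,0,0,0,0,0.0,255],[0,0,0,0,0,0.012,255],[0,0,0,0,0,0,255],[0,0,0,0,0,0,255]],
])

```text
clock: 13.4
ee_pos: [0.6809, 0.347, 0.1052]
tool_rot: [-179.2, 86.9, 10.4]
contact_force: [0.9, -0.4, -2.7]
width: 0.0173
```

```bash
python3 - <<'E'
from h import *
look("a14")
E
```

```text
[0.6809 0.347  0.1052] [-179.24759228   86.90572416   10.44200007] [ 0.88 -0.38 -2.71] 13.4
```

```bash
cat >> h.py <<'E'
M2=Ro.from_euler('z',PYAW).as_matrix()[:2,:2]
def blobs(cam,z=.013,roi=None):
    im=snapshot(cam); hsv=cv2.cvtColor(im,cv2.COLOR_RGB2HSV)
    m=((hsv[...,0]>8)&(hsv[...,0]<24)&(hsv[...,1]>150)&(hsv[...,2]>90)).astype(np.uint8)
    n,l,st,ce=cv2.connectedComponentsWithStats(m)
    for i in range(1,n):
        if 25<st[i,4]<400:
            X=ray(cam,ce[i],z);s=(X[:2]-PL)@M2
            if abs(s[0])<.16 and abs(s[1])<.25: print(cam,st[i].tolist(),ce[i].round(1),X.round(4),'plat',s.round(4))
    return im
E
python3 - <<'E'
from h import *
im=blobs("top");im2=blobs("scene")
cv2.imwrite("pics/a15.png",np.hstack([cv2.resize(im[235:270,250:295],(450,350),interpolation=cv2.INTER_CUBIC),cv2.resize(im2[240:310,370:415],(350,350) if 0 else (225,350),interpolation=cv2.INTER_CUBIC)])[:,:,::-1])
R,p,s=RT();print(s['joint_pos'].round(1),R.round(3))
E
```

```text
top [306, 201, 27, 27, 259] [314.3 213.9] [0.601 0.    0.013] plat [-0.0083 -0.2293]
top [219, 210, 9, 9, 71] [223. 214.] [0.5944 0.2311 0.013 ] plat [ 0.0237 -0.0004]
top [182, 220, 9, 9, 72] [185.9 224.3] [0.5659 0.3233 0.013 ] plat [0.011  0.0953]
top [264, 230, 10, 17, 130] [268.1 237.8] [0.537  0.1153 0.013 ] plat [-0.0523 -0.105 ]
top [267, 255, 9, 9, 64] [270.8 259. ] [0.4835 0.1067 0.013 ] plat [-0.1064 -0.1045]
scene [390, 271, 11, 16, 60] [393.7 277.9] [0.5311 0.1149 0.013 ] plat [-0.0581 -0.1044]
scene [453, 299, 11, 9, 50] [456.9 301.6] [0.5844 0.2313 0.013 ] plat [0.0138 0.0015]
[ -34.4   51.1    9.7   74.8   -8.4   51.9 -103.7] [[ 0.051  0.169 -0.984]
 [ 0.01  -0.986 -0.169]
 [-0.999 -0.001 -0.052]]
```

move_arm([
  [[0,0,0,-0.02,0,0,255],[0,0,0,-0.06,0,0,255],[0,0,0,-0.1,0.01,0.01,255],[0,0,0,-0.14,0.03,0.03,255],[0,0,0,-0.17,0.05,0.06,255],[0,0,0,-0.19,0.075,0.085,255],[0,0,0,-0.2,0.09,0.1,255],[0,0,0,-0.2,0.097,0.11,255],[0.15,0,0,-0.2,0.097,0.11,255],[0.3,0,0,-0.2,0.097,0.11,255],[0.3,0,0,-0.2,0.097,0.11,255]],
])

```text
clock: 14.75
ee_pos: [0.5773, 0.2311, 0.2991]
tool_rot: [-161.8, 87.0, 10.7]
contact_force: [1.3, 0.5, -3.0]
width: 0.0176
```

```bash
cat >> h.py <<'E'
def tgt2(dip,sx,sy,nz):  # nose toward platter +x
    Rp=Ro.from_euler('z',PYAW).as_matrix();Rh=Rp@Ro.from_euler('z',np.pi).as_matrix()@Ro.from_euler('y',-np.radians(dip)).as_matrix()
    h=np.array([*PL,nz])+Rp@[sx,sy,0]+Rh@[.095,0,.063];Rt=toolR(Rh,-1);g=h+.008*Rt[:,0]
    R,p,s=RT();rv,d=delta(Rt,g,R,p);return rv.round(4),d.round(4),g.round(3)
E
python3 - <<'E'
from h import *
R,p,s=RT();print(p,s['tool_rot'],s['joint_pos'].round(1),s['clock'])
print(tgt2(0,-.2,-.1045,.15)); print(tgt2(35,-.145,-.1045,.05))
E
```

```text
[0.5773256  0.23114242 0.29908794] [-161.8308503    86.98454486   10.66989846] [ -35.1   28.3   16.3   88.8   -8.2   61.1 -114.6] 14.75
(array([2.8423, 0.0126, 0.0746]), array([0.078 , 0.1925, 0.2613]), array([0.298, 0.075, 0.205]))
(array([2.7007, 0.1412, 0.9301]), array([0.1388, 0.1629, 0.1651]), array([0.4  , 0.093, 0.15 ]))
```

move_arm([
  [[-0.145,0,0,0,0,0,255],[-0.29,0,0,0,0,0,255],[-0.435,0,0,0,0,0,255],[-0.58,0,0,0,0,0,255],[-0.725,0,0,0,0,0,255],[-0.87,0,0,0,0,0,255],[-1.015,0,0,0,0,0,255],[-1.16,0,0,0,0,0,255],[-1.305,0,0,0,0,0,255],[-1.45,0,0,0,0,0,255],[-1.595,0,0,0,0,0,255],[-1.74,0,0,0,0,0,255],[-1.885,0,0,0,0,0,255],[-2.03,0,0,0,0,0,255],[-2.175,0,0,0,0,0,255],[-2.32,0,0,0,0,0,255],[-2.465,0,0,0,0,0,255],[-2.61,0,0,0,0,0,255],[-2.755,0,0,0,0,0,255],[-2.9,0,0,0,0,0,255]],
])

```text
clock: 16.75
ee_pos: [0.5777, 0.231, 0.2989]
tool_rot: [31.2, 87.0, 10.5]
contact_force: [0.3, -0.2, -2.5]
width: 0.0177
```

```bash
python3 - <<'E'
from h import *
R,p,s=RT();print(p,s['tool_rot'],s['joint_pos'].round(1),s['clock'])
print(tgt2(35,-.15,-.1045,.15)); print(tgt2(35,-.145,-.1045,.05))
E
```

```text
[0.57774627 0.23099853 0.29888498] [31.20812552 86.97575901 10.45482949] [ -8.6  29.4 -26.1  87.9  15.3  63.1  31.2] 16.75
(array([-0.5098,  0.6476, -0.1765]), array([ 0.0385, -0.1962, -0.1236]), array([0.395, 0.092, 0.25 ]))
(array([-0.5098,  0.6476, -0.1765]), array([ 0.1386, -0.1964, -0.1238]), array([0.4  , 0.093, 0.15 ]))
```

move_arm([
  [[-0.07,0.09,-0.03,0.0,-0.02,-0.012,255],[-0.15,0.19,-0.05,0.005,-0.05,-0.03,255],[-0.22,0.28,-0.08,0.012,-0.085,-0.05,255],[-0.3,0.38,-0.1,0.02,-0.12,-0.075,255],[-0.37,0.47,-0.13,0.027,-0.15,-0.095,255],[-0.44,0.56,-0.15,0.033,-0.175,-0.11,255],[-0.5098,0.6476,-0.1765,0.0385,-0.19,-0.12,255],[-0.5098,0.6476,-0.1765,0.0385,-0.1962,-0.1236,255],[-0.5098,0.6476,-0.1765,0.0385,-0.1962,-0.1236,255],[-0.5098,0.6476,-0.1765,0.0385,-0.1962,-0.1236,255]],
])

```text
clock: 17.75
ee_pos: [0.3943, 0.0945, 0.2501]
tool_rot: [179.9, 55.2, -171.1]
contact_force: [-0.0, 0.4, -3.4]
width: 0.018
```

```bash
python3 - <<'E'
from h import *
R,p,s=RT();print(p,s['tool_rot'],s['joint_pos'].round(1),s['contact_force'].round(2),s['clock'])
print(tgt2(35,-.15,-.1045,.15)); print(tgt2(35,-.15,-.1045,.03)); 
look("b1")
E
```

```text
[0.39433233 0.09449289 0.25011564] [ 179.85984238   55.22856012 -171.07015395] [  6.3  38.5 -34.8  94.4   9.8  86.7  67. ] [-0.02  0.36 -3.38] 17.75
(array([-0.0071,  0.004 , -0.0067]), array([ 0.0004, -0.0028,  0.0004]), array([0.395, 0.092, 0.25 ]))
(array([-0.0071,  0.004 , -0.0067]), array([ 0.099 , -0.003 ,  0.0689]), array([0.395, 0.092, 0.13 ]))
[0.3943 0.0945 0.2501] [ 179.85984238   55.22856012 -171.07015395] [-0.02  0.36 -3.38] 17.75
```

```bash
python3 - <<'E'
from h import *
im=cv2.imread("pics/top0.png");hsv=cv2.cvtColor(im,cv2.COLOR_BGR2HSV)
m=((hsv[...,0]>80)&(hsv[...,0]<100)&(hsv[...,1]>120)&(hsv[...,2]>60)).astype(np.uint8);m[:290]=0;m[390:]=0
c=max(cv2.findContours(m,0,1)[0],key=cv2.contourArea);b=cv2.boxPoints(cv2.minAreaRect(c))
for u in b:
    for z in (0,.04): X=ray("top",u,z);print(u,z,X.round(3),((X[:2]-PL)@M2).round(3))
E
```

```text
[214.0686 307.581 ] 0 [0.358 0.247 0.   ] [-0.207  0.055]
[214.0686 307.581 ] 0.04 [0.361 0.24  0.04 ] [-0.205  0.047]
[232.05826 302.59924] 0 [0.371 0.202 0.   ] [-0.201  0.008]
[232.05826 302.59924] 0.04 [0.374 0.196 0.04 ] [-0.2    0.002]
[252.97452 378.13013] 0 [0.185 0.143 0.   ] [-0.395 -0.019]
[252.97452 378.13013] 0.04 [0.193 0.139 0.04 ] [-0.387 -0.024]
[234.98486 383.11188] 0 [0.172 0.187 0.   ] [-0.4    0.027]
[234.98486 383.11188] 0.04 [0.18  0.182 0.04 ] [-0.393  0.02 ]
```

move_arm([
  [[-0.007,0.004,-0.007,0.025,-0.003,0.017,255],[-0.007,0.004,-0.007,0.055,-0.003,0.038,255],[-0.007,0.004,-0.007,0.08,-0.003,0.056,255],[-0.007,0.004,-0.007,0.1,-0.003,0.0695,255],[-0.007,0.004,-0.007,0.112,-0.003,0.078,255],[-0.007,0.004,-0.007,0.1187,-0.003,0.0825,255],[-0.007,0.004,-0.007,0.1187,-0.003,0.0825,255]],
])

```text
clock: 18.6
ee_pos: [0.3935, 0.0911, 0.1047]
tool_rot: [-179.9, 54.7, -170.3]
contact_force: [0.3, 0.5, -2.2]
width: 0.0173
```

```bash
python3 - <<'E'
from h import *
R,p,s=RT();print(p,s['tool_rot'],s['joint_pos'].round(1),s['contact_force'].round(2),s['clock'])
print(tgt2(35,-.15,-.1045,.003)); print(tgt2(35,-.118,-.1045,.003)); 
look("b2")
im=snapshot("scene");cv2.imwrite("pics/b2s.png",cv2.resize(im[190:320,340:510,::-1],(784,600),interpolation=cv2.INTER_CUBIC))
E
```

```text
[0.39353107 0.09106106 0.10472502] [-179.92353347   54.74514806 -170.323613  ] [  4.4  49.9 -31.6  99.9  15.7  71.8  64.9] [ 0.34  0.52 -2.19] 18.6
(array([-0.0002, -0.0044,  0.0008]), array([0.0009, 0.0004, 0.0025]), array([0.395, 0.092, 0.103]))
(array([-0.0002, -0.0044,  0.0008]), array([-0.0175,  0.0004,  0.0286]), array([0.426, 0.097, 0.103]))
[0.3935 0.0911 0.1047] [-179.92353347   54.74514806 -170.323613  ] [ 0.34  0.52 -2.19] 18.6
```

move_arm([
  [[0,-0.004,0,0.0005,0.0044,0.002,255],[0,-0.004,0,-0.005,0.0044,0.01,255],[0,-0.004,0,-0.011,0.0044,0.019,255],[0,-0.004,0,-0.0155,0.0044,0.0255,255],[0,-0.004,0,-0.0155,0.0044,0.0255,255]],
])

```text
clock: 19.3
ee_pos: [0.4234, 0.1008, 0.1029]
tool_rot: [-179.9, 55.1, -170.4]
contact_force: [1.3, 0.4, 0.3]
width: 0.0176
```

```bash
cat >> h.py <<'E'
def st2(dip=35):
    R,p,s=RT();Rt=R;h=p-.008*R[:,0];Rh=np.stack([-R[:,2],-R[:,1],-R[:,0]],1)
    n=h+Rh@[-.095,0,-.063];o=h+Rh@[-.095,0,-.066]
    print('t',s['clock'],'lip plat',((n[:2]-PL)@M2).round(4),'lip z',n[2].round(4),'outer z',o[2].round(4),'dip',np.degrees(np.arcsin(Rh[2,0])).round(1),'F',s['contact_force'].round(2),'w',s['width'])
    print('fwd',(R.T@np.r_[M2[:,0],0]).round(3),'left',(R.T@np.r_[M2[:,1],0]).round(3),'up',(R.T@[0,0,1]).round(3))
def sc(n):
    im=snapshot("scene");cv2.imwrite(f"pics/{n}.png",cv2.resize(im[200:320,340:500,::-1],(784,588),interpolation=cv2.INTER_CUBIC))
E
python3 - <<'E'
from h import *
st2();sc("b3")
E
```

```text
t 19.3 lip plat [-0.1203 -0.1004] lip z 0.0034 outer z 0.001 dip 34.9 F [1.25 0.4  0.25] w 0.017572471979947626
fwd [-0.573  0.     0.82 ] left [-0.     1.    -0.001] up [-0.82  -0.001 -0.573]
```

move_arm([
  [[0,0,0,-0.0022,0.003,0.0022,255],[0,0,0,-0.0022,0.01,0.0022,255],[0,0,0,-0.0022,0.02,0.0022,255],[0,0,0,-0.0022,0.03,0.0022,255],[0,0,0,-0.0022,0.04,0.0022,255],[0,0,0,-0.0022,0.045,0.0022,255],[0,0,0,-0.0022,0.045,0.0022,255]],
])

```text
clock: 20.05
ee_pos: [0.4171, 0.1465, 0.1033]
tool_rot: [180.0, 55.0, -170.3]
contact_force: [-0.6, 0.1, -2.2]
width: 0.0178
```

```bash
python3 - <<'E'
from h import *
st2();sc("b4")
E
```

```text
t 20.05 lip plat [-0.119 -0.054] lip z 0.0037 outer z 0.0013 dip 35.0 F [-0.57  0.12 -2.19] w 0.017816797867980794
fwd [-0.574 -0.002  0.819] left [-0.001  1.     0.002] up [-0.819  0.    -0.574]
```

move_arm([
  [[0,0,0,0,0.005,0,255],[0,0,0,0,0.015,0,255],[0,0,0,0,0.025,0,255],[0,0,0,0,0.035,0,255],[0,0,0,0,0.042,0,255],[0,0,0,0,0.046,0,255],[0,0,0,0,0.046,0,255],[0,0,0,0,0.042,0,255],[0,0,0,-0.002,0.041,0.003,255],[0,0,0,-0.002,0.041,0.003,255]],
])

```text
clock: 21.1
ee_pos: [0.4147, 0.1852, 0.1032]
tool_rot: [-179.8, 55.0, -170.3]
contact_force: [-0.4, -0.9, -1.2]
width: 0.018
```

```bash
python3 - <<'E'
from h import *
st2();sc("b5");look("b5l")
E
```

```text
t 21.1 lip plat [-0.115  -0.0158] lip z 0.0037 outer z 0.0012 dip 35.0 F [-0.44 -0.94 -1.24] w 0.017981609937533043
fwd [-0.574  0.001  0.819] left [-0.001  1.    -0.002] up [-0.819 -0.002 -0.574]
[0.4146 0.1853 0.1032] [-179.81986899   54.96641589 -170.30203219] [ 0.06 -0.4  -0.86] 21.15
```

move_arm([
  [[0,0,0,-0.0009,0,0.0012,255],[0,0,0,-0.0017,0,0.0025,255],[0,0,0,-0.0023,0,0.0033,255],[0,0,0,-0.0023,0,0.0033,255]],
])

```text
clock: 21.7
ee_pos: [0.4178, 0.187, 0.1033]
tool_rot: [-179.9, 54.9, -170.3]
contact_force: [-1.7, -0.6, 0.6]
width: 0.0176
```

```bash
python3 - <<'E'
from h import *
st2();sc("b6")
E
```

```text
t 21.7 lip plat [-0.1117 -0.0145] lip z 0.0037 outer z 0.0012 dip 35.1 F [-1.71 -0.61  0.58] w 0.017599661341461
fwd [-0.575 -0.     0.818] left [-0.001  1.     0.   ] up [-0.818 -0.001 -0.575]
```

move_arm([
  [[0,0,0,-0.0006,0,0.0008,255],[0,0,0,-0.0012,0,0.0016,255],[0,0,0,-0.0012,0,0.0016,255]],
])

```text
clock: 22.05
ee_pos: [0.4189, 0.187, 0.1036]
tool_rot: [-179.9, 54.8, -170.3]
contact_force: [-4.7, -0.9, 1.3]
width: 0.0178
```

```bash
python3 - <<'E'
from h import *
st2()
E
```

```text
t 22.05 lip plat [-0.1108 -0.0146] lip z 0.0038 outer z 0.0014 dip 35.2 F [-4.72 -0.94  1.29] w 0.017805661159749714
fwd [-0.576 -0.001  0.817] left [-0.001  1.     0.   ] up [-0.817 -0.001 -0.576]
```

move_arm([
  [[0,0,0,-0.0016,0,-0.0012,255],[0,0,0,-0.0033,0,-0.0023,255],[0,0,0,-0.0049,0,-0.0035,255],[0,0,0,-0.0049,0,-0.0035,255]],
])

```text
clock: 22.45
ee_pos: [0.4201, 0.1869, 0.1094]
tool_rot: [-179.9, 55.0, -170.3]
contact_force: [-4.2, -1.7, -3.4]
width: 0.0175
```

```bash
python3 - <<'E'
from h import *
st2();sc("b7")
E
```

```text
t 22.45 lip plat [-0.1094 -0.015 ] lip z 0.0098 outer z 0.0074 dip 35.0 F [-4.25 -1.69 -3.35] w 0.01747819176262284
fwd [-0.574 -0.     0.819] left [-0.001  1.    -0.001] up [-0.819 -0.001 -0.574]
```

move_arm([
  [[0,0,0,0.0009,0,-0.0012,255],[0,0,0,-0.0016,0,-0.0029,255],[0,0,0,-0.004,0,-0.0046,255],[0,0,0,-0.0065,0,-0.0064,255],[0,0,0,-0.0074,0,-0.0051,255],[0,0,0,-0.0074,0,-0.0051,255]],
])

```text
clock: 23.1
ee_pos: [0.42, 0.1871, 0.1184]
tool_rot: [-179.9, 54.9, -170.3]
contact_force: [-3.9, -0.9, -3.8]
width: 0.0177
```

```bash
python3 - <<'E'
from h import *
st2();sc("b8")
E
```

```text
t 23.1 lip plat [-0.1095 -0.0147] lip z 0.0188 outer z 0.0164 dip 35.1 F [-3.95 -0.89 -3.75] w 0.01765103531860597
fwd [-0.574 -0.     0.819] left [-0.001  1.    -0.   ] up [-0.819 -0.001 -0.574]
```

move_arm([
  [[0,0,0,-0.0011,0,-0.0006,255],[0,0,0,-0.0022,0,-0.0013,255],[0,0,0,-0.0035,0,-0.0018,255],[0,0,0,-0.0047,0,-0.0024,255],[0,0,0,-0.0059,0,-0.0028,255],[0,0,0,-0.0072,0,-0.0032,255]],
])

```text
clock: 23.75
ee_pos: [0.4211, 0.1874, 0.1264]
tool_rot: [-179.9, 54.9, -170.3]
contact_force: [-4.6, -0.7, -0.6]
width: 0.0177
```

```bash
python3 - <<'E'
from h import *
st2();sc("b9")
E
```

```text
t 23.75 lip plat [-0.1083 -0.0146] lip z 0.0268 outer z 0.0243 dip 35.1 F [-4.62 -0.67 -0.64] w 0.017712750807176797
fwd [-0.575 -0.001  0.818] left [-0.001  1.    -0.   ] up [-0.818 -0.001 -0.575]
```

move_arm([
  [[0,0,0,-0.0013,0,-0.0002,255],[0,0,0,-0.0026,0,-0.0003,255],[0,0,0,-0.0039,0,-0.0004,255],[0,0,0,-0.0052,0,-0.0005,255],[0,0,0,-0.0065,0,-0.0006,255],[0,0,0,-0.0078,0,-0.0007,255]],
])

```text
clock: 24.4
ee_pos: [0.4249, 0.1881, 0.1334]
tool_rot: [-179.9, 54.9, -170.3]
contact_force: [-5.1, -0.6, -0.2]
width: 0.0179
```

```bash
python3 - <<'E'
from h import *
st2();sc("b10")
E
```

```text
t 24.4 lip plat [-0.1045 -0.0146] lip z 0.0338 outer z 0.0313 dip 35.1 F [-5.1  -0.63 -0.22] w 0.01791482642561582
fwd [-0.575 -0.     0.818] left [-0.001  1.    -0.   ] up [-0.818 -0.001 -0.575]
```

move_arm([
  [[0,0,0,-0.0013,0,0.0001,255],[0,0,0,-0.0026,0,0.0002,255],[0,0,0,-0.0039,0,0.0005,255],[0,0,0,-0.0052,0,0.0008,255],[0,0,0,-0.0065,0,0.0013,255],[0,0,0,-0.0077,0,0.0018,255]],
])

```text
clock: 25.05
ee_pos: [0.4302, 0.1891, 0.1395]
tool_rot: [-179.9, 54.8, -170.3]
contact_force: [-6.7, -2.0, 4.7]
width: 0.0179
```

```bash
python3 - <<'E'
from h import *
st2();sc("b11")
E
```

```text
t 25.05 lip plat [-0.0992 -0.0144] lip z 0.0398 outer z 0.0373 dip 35.2 F [-6.74 -1.95  4.7 ] w 0.017923522395423906
fwd [-0.576 -0.001  0.817] left [-0.001  1.     0.   ] up [-0.817 -0.001 -0.576]
```

move_arm([
  [[0,0,0,-0.0013,0,0.0003,255],[0,0,0,-0.0026,0,0.0007,255],[0,0,0,-0.0037,0,0.0015,255],[0,0,0,-0.0048,0,0.0023,255],[0,0,0,-0.0058,0,0.0032,255]],
])

```text
clock: 25.6
ee_pos: [0.4377, 0.1909, 0.1425]
tool_rot: [180.0, 55.1, -170.4]
contact_force: [-3.3, -0.5, 7.9]
width: 0.0177
```

```bash
python3 - <<'E'
from h import *
st2();sc("b12")
E
```

```text
t 25.6 lip plat [-0.0911 -0.0138] lip z 0.043 outer z 0.0405 dip 34.9 F [-3.34 -0.5   7.95] w 0.01770479924083975
fwd [-0.573 -0.     0.82 ] left [0. 1. 0.] up [-0.82   0.    -0.573]
```

move_arm([
  [[0,0,0,-0.0011,0,0.001,255],[0,0,0,-0.0022,0,0.0019,255],[0,0,0,-0.0032,0,0.0028,255],[0,0,0,-0.0041,0,0.0036,255],[0,0,0,-0.0049,0,0.0044,255]],
])

```text
clock: 26.15
ee_pos: [0.4459, 0.1923, 0.1436]
tool_rot: [179.9, 55.3, -170.5]
contact_force: [-0.2, 0.1, 5.4]
width: 0.0177
```

```bash
python3 - <<'E'
from h import *
st2();sc("b13")
E
```

```text
t 26.15 lip plat [-0.0824 -0.0138] lip z 0.0443 outer z 0.0419 dip 34.7 F [-0.22  0.09  5.36] w 0.01765311785259204
fwd [-0.569  0.001  0.822] left [ 0.001  1.    -0.   ] up [-0.822  0.001 -0.569]
```

move_arm([
  [[0,0,0,-0.0015,0,0.0025,255],[0,0,0,-0.0026,0,0.0051,255],[0,0,0,-0.0034,0,0.0079,255],[0,0,0,-0.0039,0,0.0107,255]],
])

```text
clock: 26.6
ee_pos: [0.4559, 0.1934, 0.1395]
tool_rot: [-180.0, 55.2, -170.4]
contact_force: [2.3, 0.9, 3.0]
width: 0.0176
```

```bash
python3 - <<'E'
from h import *
st2();sc("b14")
E
```

```text
t 26.6 lip plat [-0.0726 -0.0145] lip z 0.04 outer z 0.0376 dip 34.8 F [2.28 0.93 3.03] w 0.017613557947699383
fwd [-0.571  0.001  0.821] left [ 0.     1.    -0.001] up [-0.821 -0.    -0.571]
```

move_arm([
  [[0,0,0,0.0,0,0.0029,255],[0,0,0,0.0003,0,0.0058,255],[0,0,0,0.0009,0,0.0077,255],[0,0,0,0.0014,0,0.0094,255]],
])

```text
clock: 27.05
ee_pos: [0.4613, 0.1941, 0.1328]
tool_rot: [-179.9, 55.0, -170.3]
contact_force: [1.6, -0.3, 4.7]
width: 0.0177
```

```bash
python3 - <<'E'
from h import *
st2();sc("b15")
E
```

```text
t 27.05 lip plat [-0.0676 -0.0147] lip z 0.0332 outer z 0.0308 dip 35.0 F [ 1.65 -0.32  4.68] w 0.017688599715627966
fwd [-0.574 -0.     0.819] left [-0.001  1.    -0.   ] up [-0.819 -0.001 -0.574]
```

```bash
python3 - <<'E'
from h import *
P=np.array([-.0845,.0188]);l=np.array([-.0676,.0332])-P
for a in (0,5,10,15,20,25):
    t=np.radians(a);x=l[0]*np.cos(t)+l[1]*np.sin(t);z=l[1]*np.cos(t)-l[0]*np.sin(t)
    rv,d,g=tgt2(35+a,P[0]+x,-.0147,P[1]+z);print(a,rv,d,g,(P+[x,z]).round(4))
print(read_state()['joint_pos'].round(1))
look("b16")
E
```

```text
0 [-0.0005 -0.0005  0.0008] [-0.     -0.     -0.0002] [0.461 0.194 0.133] [-0.0676  0.0332]
5 [-0.0005  0.0868  0.0008] [-0.0075 -0.      0.0068] [0.471 0.196 0.135] [-0.0664  0.0317]
10 [-0.0005  0.174   0.0008] [-0.0144 -0.      0.0144] [0.481 0.197 0.136] [-0.0654  0.03  ]
15 [-0.0006  0.2613  0.0007] [-0.0206 -0.      0.0226] [0.491 0.199 0.136] [-0.0644  0.0283]
20 [-0.0006  0.3486  0.0007] [-0.026  -0.      0.0313] [0.501 0.201 0.136] [-0.0637  0.0266]
25 [-0.0006  0.4358  0.0007] [-0.0307 -0.      0.0404] [0.511 0.203 0.134] [-0.0631  0.0247]
[ -4.4  53.6 -32.4  82.9  12.6  82.9  61.3]
[0.4613 0.1941 0.1326] [-179.90648138   54.97168928 -170.31873355] [2.03 0.1  2.85] 27.1
```

move_arm([
  [[0,0.044,0,-0.0038,0,0.0033,255],[0,0.087,0,-0.0075,0,0.0068,255],[0,0.13,0,-0.011,0,0.0105,255],[0,0.174,0,-0.0144,0,0.0144,255],[0,0.218,0,-0.0175,0,0.0184,255],[0,0.261,0,-0.0206,0,0.0226,255],[0,0.305,0,-0.0234,0,0.0269,255],[0,0.349,0,-0.026,0,0.0313,255],[0,0.392,0,-0.0285,0,0.0358,255],[0,0.436,0,-0.0307,0,0.0404,255]],
])

```text
clock: 28.25
ee_pos: [0.5022, 0.2015, 0.1322]
tool_rot: [179.5, 32.9, -171.5]
contact_force: [-2.3, -0.8, -4.6]
width: 0.0175
```

```bash
python3 - <<'E'
from h import *
st2();sc("b17");print(read_state()['joint_pos'].round(1))
E
```

```text
t 28.25 lip plat [-0.0667 -0.0135] lip z 0.0226 outer z 0.0209 dip 57.1 F [-2.29 -0.77 -4.61] w 0.017547660676268128
fwd [-0.84   0.014  0.543] left [ 0.016  1.    -0.001] up [-0.543  0.007 -0.84 ]
[-17.7  68.6  -3.   54.   -7.4 113.2  78.9]
```

move_arm([
  [[0,0,0,-0.011,0,-0.017,255],[0,-0.05,0,-0.027,0,-0.042,255],[0,-0.15,0,-0.043,0,-0.067,255],[0,-0.25,0,-0.06,0,-0.085,255],[0,-0.35,0,-0.06,0,-0.1,255],[0,-0.385,0,-0.055,0,-0.13,255],[0,-0.385,0,-0.05,0,-0.16,255],[0,-0.385,0,-0.05,0,-0.16,255]],
])

```text
clock: 29.1
ee_pos: [0.4567, 0.194, 0.3001]
tool_rot: [179.4, 55.4, -171.5]
contact_force: [0.7, 0.1, -2.9]
width: 0.0176
```

```bash
python3 - <<'E'
from h import *
st2();sc("b18");look("b18l");blobs("top")
print(read_state()['joint_pos'].round(1))
E
```

```text
t 29.1 lip plat [-0.0712 -0.0138] lip z 0.2009 outer z 0.1984 dip 34.6 F [ 0.72  0.08 -2.94] w 0.017617828237595983
fwd [-0.567  0.01   0.823] left [ 0.011  1.    -0.005] up [-0.823  0.006 -0.567]
[0.458  0.1938 0.2979] [ 179.47769792   55.40672907 -171.48131414] [ 0.18 -0.38 -3.63] 29.15
top [306, 201, 27, 27, 264] [314.4 213.9] [ 6.01e-01 -2.00e-04  1.30e-02] plat [-0.0084 -0.2295]
top [264, 230, 10, 17, 132] [268.1 237.9] [0.5368 0.1152 0.013 ] plat [-0.0525 -0.105 ]
[-14.7  40.3 -11.8  76.3  -2.3  97.5  73.3]
```

```bash
python3 - <<'E'
from h import *
for uv in ((431.4,259.6),(457.5,304)):
    for z in (.011,.013): print(uv,z,((ray("scene",uv,z)[:2]-PL)@M2).round(4))
print(tgt2(35,-.17,-.028,.15),tgt2(35,-.17,-.028,.006))
E
```

```text
(431.4, 259.6) 0.011 [-0.12   -0.0162]
(431.4, 259.6) 0.013 [-0.1173 -0.0171]
(457.5, 304) 0.011 [0.0182 0.0018]
(457.5, 304) 0.013 [0.0204 0.0009]
(array([-0.0086,  0.0027, -0.0112]), array([ 0.0943, -0.0145, -0.0561]), array([0.362, 0.164, 0.25 ])) (array([-0.0086,  0.0027, -0.0112]), array([ 0.2125, -0.0151,  0.0262]), array([0.362, 0.164, 0.106]))
```

```bash
python3 - <<'E'
from h import *
for a in ((53,-.14,-.019,.09),(53,-.14,-.019,.009)): print(tgt2(*a))
E
```

```text
(array([-0.0068,  0.3168, -0.0125]), array([ 0.0999, -0.0048,  0.0245]), array([0.423, 0.183, 0.199]))
(array([-0.0068,  0.3168, -0.0125]), array([ 0.1664, -0.0052,  0.0708]), array([0.423, 0.183, 0.118]))
```

move_arm([
  [[-0.002,0.08,-0.003,0.02,-0.001,0.005,255],[-0.003,0.16,-0.006,0.045,-0.002,0.01,255],[-0.005,0.24,-0.009,0.075,-0.004,0.017,255],[-0.007,0.317,-0.0125,0.1,-0.005,0.0245,255],[-0.007,0.317,-0.0125,0.115,-0.005,0.036,255],[-0.007,0.317,-0.0125,0.13,-0.005,0.046,255],[-0.007,0.317,-0.0125,0.13,-0.005,0.046,255]],
])

```text
clock: 30.05
ee_pos: [0.4233, 0.1835, 0.1616]
tool_rot: [180.0, 37.0, -170.4]
contact_force: [-0.5, 0.0, -2.4]
width: 0.0175
```

```bash
python3 - <<'E'
from h import *
st2();sc("c1")
print(read_state()['joint_pos'].round(1))
for a in ((53,-.14,-.019,.009),(53,-.112,-.019,.009)): print(tgt2(*a))
E
```

```text
t 30.05 lip plat [-0.1396 -0.0187] lip z 0.0527 outer z 0.0508 dip 53.0 F [-0.46  0.01 -2.35] w 0.017519073396992532
fwd [-0.798 -0.     0.602] left [-0.  1.  0.] up [-0.602  0.    -0.798]
[-14.5  57.  -11.6  76.   -3.   99.   75. ]
(array([ 0.0009,  0.0024, -0.0002]), array([ 0.028 , -0.0005,  0.0357]), array([0.423, 0.183, 0.118]))
(array([ 0.0009,  0.0024, -0.0002]), array([ 0.0057, -0.0005,  0.0526]), array([0.451, 0.188, 0.118]))
```

move_arm([
  [[0,0,0,0.008,-0.003,0.01,255],[0,0,0,0.018,-0.005,0.022,255],[0,0,0,0.025,-0.005,0.032,255],[0,0,0,0.028,-0.005,0.0357,255],[0,0,0,0.028,-0.005,0.0357,255]],
])

```text
clock: 30.6
ee_pos: [0.4236, 0.1786, 0.1169]
tool_rot: [180.0, 37.1, -170.4]
contact_force: [-0.5, 0.1, -3.0]
width: 0.0174
```

```bash
python3 - <<'E'
from h import *
st2();sc("c2")
print(read_state()['joint_pos'].round(1))
for a in ((53,-.112,-.0235,.009),(53,-.1105,-.0235,.009)): print(tgt2(*a))
E
```

```text
t 30.6 lip plat [-0.14   -0.0236] lip z 0.008 outer z 0.0062 dip 52.9 F [-0.48  0.12 -3.03] w 0.017445631579233973
fwd [-0.797 -0.     0.604] left [-0.     1.     0.001] up [-0.604  0.    -0.797]
[-14.2  60.3 -11.3  76.6  -2.1  95.2  75.8]
(array([ 0.0005,  0.0037, -0.0001]), array([-0.0225,  0.0002,  0.0161]), array([0.451, 0.183, 0.118]))
(array([ 0.0005,  0.0037, -0.0001]), array([-0.0237,  0.0002,  0.017 ]), array([0.453, 0.184, 0.118]))
```

move_arm([
  [[0,0,0,0.001,0.0035,-0.001,255],[0,0,0,-0.006,0.0035,0.003,255],[0,0,0,-0.013,0.0035,0.0085,255],[0,0,0,-0.019,0.0035,0.0135,255],[0,0,0,-0.0225,0.0035,0.0161,255],[0,0,0,-0.0237,0.0035,0.017,255],[0,0,0,-0.0237,0.0035,0.017,255]],
])

```text
clock: 31.35
ee_pos: [0.4509, 0.1869, 0.119]
tool_rot: [179.9, 36.9, -170.4]
contact_force: [-4.7, -1.2, -2.5]
width: 0.0175
```

```bash
python3 - <<'E'
from h import *
st2();sc("c3")
E
```

```text
t 31.35 lip plat [-0.112  -0.0199] lip z 0.01 outer z 0.0082 dip 53.1 F [-4.7  -1.21 -2.47] w 0.017487750128063136
fwd [-0.799 -0.001  0.601] left [-0.     1.     0.001] up [-0.601  0.001 -0.799]
```

move_arm([
  [[0,0,0,0.0012,0,-0.0009,255],[0,0,0,-0.0015,0,-0.0045,255],[0,0,0,-0.0042,0,-0.0081,255],[0,0,0,-0.0054,0,-0.0072,255],[0,0,0,-0.0062,0,-0.0066,255],[0,0,0,-0.0062,0,-0.0066,255]],
])

```text
clock: 32.0
ee_pos: [0.4529, 0.1871, 0.1279]
tool_rot: [179.9, 37.1, -170.4]
contact_force: [-3.4, -0.9, -3.1]
width: 0.0177
```

```bash
python3 - <<'E'
from h import *
st2()
E
```

```text
t 32.0 lip plat [-0.1098 -0.0201] lip z 0.019 outer z 0.0172 dip 52.9 F [-3.39 -0.9  -3.07] w 0.017720067897855307
fwd [-0.797 -0.     0.603] left [0.    1.    0.001] up [-0.603  0.001 -0.797]
```

move_arm([
  [[0,0,0,-0.0011,0,-0.0013,255],[0,0,0,-0.0023,0,-0.0026,255],[0,0,0,-0.0037,0,-0.0037,255],[0,0,0,-0.0051,0,-0.0047,255],[0,0,0,-0.0066,0,-0.0056,255],[0,0,0,-0.0082,0,-0.0063,255],[0,0,0,-0.0098,0,-0.007,255],[0,0,0,-0.0115,0,-0.0074,255],[0,0,0,-0.0132,0,-0.0077,255]],
])

```text
clock: 32.9
ee_pos: [0.4586, 0.1881, 0.1424]
tool_rot: [179.9, 37.1, -170.4]
contact_force: [-4.9, -1.0, 0.5]
width: 0.0175
```

```bash
python3 - <<'E'
from h import *
st2();sc("c4")
print(read_state()['joint_pos'].round(1))
E
```

```text
t 32.9 lip plat [-0.104 -0.02 ] lip z 0.0335 outer z 0.0317 dip 52.9 F [-4.9  -0.99  0.48] w 0.017463720283049034
fwd [-0.798 -0.     0.603] left [0.    1.    0.001] up [-0.603  0.001 -0.798]
[-14.6  61.2 -11.2  68.8  -2.3 102.2  75.5]
```

move_arm([
  [[0,0,0,-0.0017,0,-0.0002,255],[0,0,0,-0.0035,0,-0.0003,255],[0,0,0,-0.0052,0,-0.0004,255],[0,0,0,-0.0071,0,-0.0006,255],[0,0,0,-0.0089,0,-0.0004,255],[0,0,0,-0.0106,0,0.0,255],[0,0,0,-0.0124,0,0.0003,255],[0,0,0,-0.0141,0,0.0009,255],[0,0,0,-0.0157,0,0.0016,255]],
])

```text
clock: 33.85
ee_pos: [0.4719, 0.1904, 0.1509]
tool_rot: [179.9, 37.1, -170.4]
contact_force: [-3.2, 0.1, 6.0]
width: 0.018
```

```bash
python3 - <<'E'
from h import *
st2();sc("c5")
print(read_state()['joint_pos'].round(1))
E
```

```text
t 33.85 lip plat [-0.0905 -0.0199] lip z 0.042 outer z 0.0402 dip 52.9 F [-3.19  0.14  6.04] w 0.017972869804212217
fwd [-0.798 -0.     0.603] left [0.    1.    0.001] up [-0.603  0.001 -0.798]
[-14.7  61.8 -11.   65.6  -2.3 104.8  75.5]
```

move_arm([
  [[0,0,0,-0.0013,0,0.0005,255],[0,0,0,-0.0026,0,0.001,255],[0,0,0,-0.0039,0,0.0016,255],[0,0,0,-0.0052,0,0.0023,255],[0,0,0,-0.0064,0,0.0031,255],[0,0,0,-0.0075,0,0.004,255],[0,0,0,-0.0086,0,0.005,255],[0,0,0,-0.0096,0,0.0059,255]],
])

```text
clock: 34.7
ee_pos: [0.4845, 0.1925, 0.1516]
tool_rot: [179.9, 37.4, -170.5]
contact_force: [1.4, -0.0, 7.0]
width: 0.0176
```

```bash
python3 - <<'E'
from h import *
st2();sc("c6")
print(read_state()['joint_pos'].round(1))
E
```

```text
t 34.7 lip plat [-0.0772 -0.0199] lip z 0.0428 outer z 0.0409 dip 52.6 F [ 1.42 -0.04  7.01] w 0.017608804176855567
fwd [-0.795  0.     0.607] left [0.001 1.    0.001] up [-0.607  0.001 -0.795]
[-14.7  62.7 -10.9  62.8  -2.2 106.3  75.5]
```

move_arm([
  [[0,0,0,-0.0013,0,0.0015,255],[0,0,0,-0.0025,0,0.003,255],[0,0,0,-0.0035,0,0.0047,255],[0,0,0,-0.0044,0,0.0065,255],[0,0,0,-0.005,0,0.0082,255]],
])

```text
clock: 35.25
ee_pos: [0.4922, 0.1936, 0.1466]
tool_rot: [180.0, 37.2, -170.4]
contact_force: [0.5, -0.3, -3.2]
width: 0.0174
```

```bash
python3 - <<'E'
from h import *
st2();sc("c7")
print(read_state()['joint_pos'].round(1))
E
```

```text
t 35.25 lip plat [-0.0698 -0.0202] lip z 0.0376 outer z 0.0358 dip 52.8 F [ 0.52 -0.25 -3.17] w 0.017435910920197153
fwd [-0.797 -0.     0.604] left [0. 1. 0.] up [-0.604  0.    -0.797]
[-14.8  63.9 -10.8  60.9  -2.1 107.4  75.6]
```

```bash
python3 - <<'E'
from h import *
st2()
im=snapshot("scene");cv2.imwrite("pics/c8.png",cv2.resize(im[240:290,410:470,::-1],(720,600),interpolation=cv2.INTER_CUBIC))
w=snapshot("wrist");cv2.imwrite("pics/c8w.png",cv2.resize(w[300:480,220:420,::-1],(660,594)))
E
```

```text
t 35.3 lip plat [-0.0699 -0.0202] lip z 0.0375 outer z 0.0357 dip 52.9 F [-0.8   0.28 -2.93] w 0.017578092691661527
fwd [-0.797 -0.     0.604] left [0. 1. 0.] up [-0.604  0.    -0.797]
```

move_arm([
  [[0,0,0,-0.004,0,-0.0035,255],[0,0,0,-0.012,0,-0.013,255],[0,0,0,-0.022,0,-0.026,255],[0,0,0,-0.03,0,-0.04,255],[0,0,0,-0.03,0,-0.04,255]],
])

```text
clock: 35.9
ee_pos: [0.4925, 0.1942, 0.2011]
tool_rot: [179.8, 37.4, -170.5]
contact_force: [0.0, 0.8, -3.0]
width: 0.0177
```

```bash
python3 - <<'E'
from h import *
st2();sc("c9")
E
```

```text
t 35.9 lip plat [-0.069  -0.0195] lip z 0.0922 outer z 0.0904 dip 52.6 F [ 0.02  0.85 -3.02] w 0.017717678663456117
fwd [-0.794 -0.     0.607] left [0.001 1.    0.002] up [-0.607  0.002 -0.794]
```

```bash
python3 - <<'E'
from h import *
for a in ((53,-.14,-.0205,.09),(53,-.14,-.0205,.045),(53,-.14,-.0205,.010),(53,-.1105,-.0205,.010)): print(tgt2(*a))
E
```

```text
(array([ 0.0014,  0.0058, -0.0006]), array([ 0.056 , -0.0005, -0.0419]), array([0.423, 0.182, 0.199]))
(array([ 0.0014,  0.0058, -0.0006]), array([ 0.0833, -0.0006, -0.0062]), array([0.423, 0.182, 0.154]))
(array([ 0.0014,  0.0058, -0.0006]), array([ 0.1045, -0.0006,  0.0217]), array([0.423, 0.182, 0.119]))
(array([ 0.0014,  0.0058, -0.0006]), array([ 0.0811, -0.0007,  0.0396]), array([0.452, 0.187, 0.119]))
```

move_arm([
  [[0,0.005,0,0.02,0,-0.016,255],[0,0.005,0,0.045,0,-0.034,255],[0,0.005,0,0.058,0,-0.042,255],[0,0.005,0,0.07,0,-0.024,255],[0,0.005,0,0.085,0,-0.005,255],[0,0.005,0,0.097,0,0.012,255],[0,0.005,0,0.1045,0,0.0217,255],[0,0.005,0,0.1045,0,0.0217,255]],
])

```text
clock: 36.75
ee_pos: [0.4216, 0.1816, 0.1151]
tool_rot: [180.0, 36.6, -170.4]
contact_force: [0.4, 0.1, -2.1]
width: 0.0172
```

```bash
python3 - <<'E'
from h import *
st2();sc("d1")
for a in ((53,-.118,-.0205,.010),(53,-.1105,-.0205,.010)): print(tgt2(*a))
E
```

```text
t 36.75 lip plat [-0.1424 -0.0204] lip z 0.0061 outer z 0.0043 dip 53.4 F [ 0.36  0.07 -2.05] w 0.017166043008007274
fwd [-0.803 -0.     0.597] left [-0.  1.  0.] up [-0.597  0.    -0.803]
(array([ 0.0006, -0.0051, -0.0002]), array([-0.0201, -0.0003,  0.0118]), array([0.445, 0.185, 0.119]))
(array([ 0.0006, -0.0051, -0.0002]), array([-0.0261, -0.0003,  0.0163]), array([0.452, 0.187, 0.119]))
```

move_arm([
  [[0,-0.005,0,-0.007,0,0.002,255],[0,-0.005,0,-0.015,0,0.008,255],[0,-0.005,0,-0.0201,0,0.0118,255],[0,-0.005,0,-0.024,0,0.0147,255],[0,-0.005,0,-0.0261,0,0.0163,255],[0,-0.005,0,-0.0261,0,0.0163,255]],
])

```text
clock: 37.4
ee_pos: [0.4528, 0.1871, 0.1201]
tool_rot: [179.9, 37.1, -170.4]
contact_force: [-0.2, -0.2, -2.6]
width: 0.0178
```

```bash
python3 - <<'E'
from h import *
st2();sc("d2")
for a in ((53,-.112,-.0205,.019),(53,-.109,-.0205,.019)): print(tgt2(*a))
E
```

```text
t 37.4 lip plat [-0.1097 -0.02  ] lip z 0.0111 outer z 0.0093 dip 52.9 F [-0.17 -0.17 -2.56] w 0.01784102489815184
fwd [-0.797 -0.     0.604] left [0.    1.    0.001] up [-0.604  0.001 -0.797]
(array([ 0.0009,  0.0019, -0.0002]), array([-0.0035, -0.0004, -0.0073]), array([0.451, 0.186, 0.128]))
(array([ 0.0009,  0.0019, -0.0002]), array([-0.0058, -0.0004, -0.0055]), array([0.454, 0.187, 0.128]))
```

move_arm([
  [[0,0,0,0.0008,0,-0.0006,255],[0,0,0,-0.0016,0,-0.0038,255],[0,0,0,-0.004,0,-0.007,255],[0,0,0,-0.0056,0,-0.0058,255],[0,0,0,-0.0064,0,-0.0052,255],[0,0,0,-0.0064,0,-0.0052,255]],
])

```text
clock: 38.05
ee_pos: [0.4542, 0.1874, 0.1281]
tool_rot: [179.9, 37.1, -170.4]
contact_force: [-0.8, 0.5, -2.9]
width: 0.0175
```

```bash
python3 - <<'E'
from h import *
st2()
E
```

```text
t 38.05 lip plat [-0.1085 -0.0199] lip z 0.0191 outer z 0.0173 dip 52.9 F [-0.82  0.48 -2.9 ] w 0.017492506560360405
fwd [-0.798 -0.     0.603] left [0.    1.    0.001] up [-0.603  0.001 -0.798]
```

move_arm([
  [[0,0,0,0.0012,0,0.0008,255],[0,0,0,0.0005,0,0.0015,255],[0,0,0,0.0002,0,0.0018,255]],
])

```text
clock: 38.35
ee_pos: [0.4549, 0.1874, 0.1264]
tool_rot: [179.9, 37.0, -170.4]
contact_force: [-3.7, -1.5, -3.4]
width: 0.0174
```

```bash
python3 - <<'E'
from h import *
st2();sc("d3")
E
```

```text
t 38.35 lip plat [-0.1079 -0.0201] lip z 0.0175 outer z 0.0157 dip 53.0 F [-3.73 -1.53 -3.44] w 0.017443417668185975
fwd [-0.799 -0.001  0.602] left [0.    1.    0.001] up [-0.602  0.001 -0.799]
```

move_arm([
  [[0,0,0,-0.0011,0,-0.0014,255],[0,0,0,-0.0022,0,-0.0028,255],[0,0,0,-0.0035,0,-0.004,255],[0,0,0,-0.0049,0,-0.0052,255],[0,0,0,-0.0064,0,-0.0061,255],[0,0,0,-0.0079,0,-0.007,255],[0,0,0,-0.0095,0,-0.0078,255],[0,0,0,-0.0112,0,-0.0084,255],[0,0,0,-0.013,0,-0.0088,255]],
])

```text
clock: 39.3
ee_pos: [0.4602, 0.1884, 0.1418]
tool_rot: [179.9, 37.1, -170.4]
contact_force: [-4.1, -1.3, -0.4]
width: 0.0177
```

```bash
python3 - <<'E'
from h import *
st2();sc("d4")
E
```

```text
t 39.3 lip plat [-0.1024 -0.02  ] lip z 0.0329 outer z 0.0311 dip 52.9 F [-4.14 -1.31 -0.43] w 0.017708807407117996
fwd [-0.798 -0.     0.603] left [0.    1.    0.001] up [-0.603  0.001 -0.798]
```

move_arm([
  [[0,0,0,-0.0017,0,-0.0003,255],[0,0,0,-0.0036,0,-0.0006,255],[0,0,0,-0.0053,0,-0.0007,255],[0,0,0,-0.0072,0,-0.0009,255],[0,0,0,-0.009,0,-0.0007,255],[0,0,0,-0.0108,0,-0.0005,255],[0,0,0,-0.0125,0,-0.0001,255],[0,0,0,-0.0143,0,0.0003,255],[0,0,0,-0.0162,0,0.0008,255],[0,0,0,-0.0174,0,0.0014,255],[0,0,0,-0.0186,0,0.002,255]],
])

```text
clock: 40.45
ee_pos: [0.4768, 0.1912, 0.1519]
tool_rot: [179.9, 37.2, -170.4]
contact_force: [-2.5, -0.5, 8.3]
width: 0.0179
```

```bash
python3 - <<'E'
from h import *
st2();sc("d5")
E
```

```text
t 40.45 lip plat [-0.0854 -0.0199] lip z 0.043 outer z 0.0412 dip 52.8 F [-2.48 -0.52  8.34] w 0.017887451323752246
fwd [-0.797 -0.     0.604] left [0.001 1.    0.001] up [-0.604  0.001 -0.797]
```

move_arm([
  [[0,0,0,-0.0014,0,0.0008,255],[0,0,0,-0.0028,0,0.0017,255],[0,0,0,-0.0041,0,0.0025,255]],
])

```text
clock: 40.8
ee_pos: [0.4828, 0.1923, 0.1516]
tool_rot: [179.9, 37.4, -170.5]
contact_force: [0.4, -0.1, 5.8]
width: 0.0171
```

```bash
python3 - <<'E'
from h import *
st2();print(read_state()['joint_pos'].round(1))
E
```

```text
t 40.8 lip plat [-0.0787 -0.0198] lip z 0.0427 outer z 0.0409 dip 52.6 F [ 0.36 -0.09  5.83] w 0.017101127793857585
fwd [-0.794  0.     0.608] left [0.001 1.    0.001] up [-0.608  0.001 -0.794]
[-14.8  62.5 -10.8  63.4  -2.3 106.   75.6]
```

move_arm([
  [[0,0,0,-0.0222,0,0.017,255],[0,0,0,-0.0386,0,0.022,255],[0,0,0,-0.044,0,0.015,255]],
])

```text
clock: 41.1
ee_pos: [0.525, 0.1988, 0.1616]
tool_rot: [179.9, 37.7, -170.6]
contact_force: [-0.4, -0.1, -3.7]
width: 0.0175
```

```bash
python3 - <<'E'
from h import *
st2();sc("d6");print(read_state()['joint_pos'].round(1))
E
```

```text
t 41.1 lip plat [-0.0355 -0.0205] lip z 0.0528 outer z 0.051 dip 52.3 F [-0.45 -0.08 -3.67] w 0.01754477964449235
fwd [-0.791  0.002  0.612] left [ 0.002  1.    -0.001] up [-0.612  0.001 -0.791]
[-16.   65.6  -7.9  52.7  -3.6 113.3  77. ]
```

```bash
python3 - <<'E'
from h import *
for a in ((53,-.06,-.0215,.085),(53,-.14,-.0215,.085),(53,-.141,-.0215,.045),(53,-.141,-.0215,.010)): print(tgt2(*a))
E
```

```text
(array([ 0.0004,  0.0116, -0.0019]), array([-0.0007, -0.0013, -0.037 ]), array([0.502, 0.194, 0.194]))
(array([ 0.0004,  0.0116, -0.0019]), array([ 0.0626, -0.0014, -0.0858]), array([0.423, 0.181, 0.194]))
(array([ 0.0004,  0.0116, -0.0019]), array([ 0.0879, -0.0014, -0.0548]), array([0.422, 0.181, 0.154]))
(array([ 0.0004,  0.0116, -0.0019]), array([ 0.1093, -0.0015, -0.0271]), array([0.422, 0.181, 0.119]))
```

move_arm([
  [[0,0.006,0,0,-0.001,-0.037,255],[0,0.0116,0,0.03,-0.0014,-0.06,255],[0,0.0116,0,0.0626,-0.0014,-0.0858,255],[0,0.0116,0,0.0879,-0.0014,-0.0548,255],[0,0.0116,0,0.0879,-0.0014,-0.0548,255]],
])

```text
clock: 41.65
ee_pos: [0.4186, 0.179, 0.1529]
tool_rot: [-179.9, 36.5, -170.4]
contact_force: [0.3, -0.3, -3.0]
width: 0.0176
```

```bash
python3 - <<'E'
from h import *
st2();sc("e1")
for a in ((53,-.14,-.0205,.010),(53,-.112,-.0205,.010)): print(tgt2(*a))
E
```

```text
t 41.65 lip plat [-0.1461 -0.0225] lip z 0.0438 outer z 0.042 dip 53.5 F [ 0.34 -0.3  -2.96] w 0.017635507570598317
fwd [-0.804 -0.     0.595] left [-0.001  1.    -0.001] up [-0.595 -0.001 -0.804]
(array([-0.0002, -0.0073, -0.0003]), array([0.0183, 0.0016, 0.0307]), array([0.423, 0.182, 0.119]))
(array([-0.0002, -0.0073, -0.0003]), array([-0.0042,  0.0016,  0.0474]), array([0.451, 0.186, 0.119]))
```

move_arm([
  [[0,-0.007,0,0.008,0.001,0.013,255],[0,-0.007,0,0.0165,0.001,0.027,255],[0,-0.007,0,0.0183,0.001,0.0307,255],[0,-0.007,0,0.01,0.001,0.0369,255],[0,-0.007,0,0.002,0.001,0.0428,255],[0,-0.007,0,-0.0042,0.001,0.0474,255],[0,-0.007,0,-0.0058,0.001,0.0486,255],[0,-0.007,0,-0.0058,0.001,0.0486,255],[0,-0.007,0,-0.0042,0.001,0.0474,255],[0,-0.007,0,-0.0069,0.001,0.0438,255],[0,-0.007,0,-0.0096,0.001,0.0402,255],[0,-0.007,0,-0.012,0.001,0.042,255],[0,-0.007,0,-0.012,0.001,0.042,255]],
])

```text
clock: 43.0
ee_pos: [0.4544, 0.187, 0.1292]
tool_rot: [179.9, 37.0, -170.5]
contact_force: [-0.4, 1.1, -3.1]
width: 0.0174
```

```bash
python3 - <<'E'
from h import *
st2();sc("e2")
E
```

```text
t 43.0 lip plat [-0.1085 -0.0204] lip z 0.0202 outer z 0.0184 dip 53.0 F [-0.43  1.08 -3.15] w 0.017350092358050316
fwd [-0.799  0.     0.602] left [0.001 1.    0.001] up [-0.602  0.001 -0.799]
```

move_arm([
  [[0,0,0,0.0016,0,0.0022,255],[0,0,0,0.001,0,0.0027,255],[0,0,0,0.0006,0,0.003,255]],
])

```text
clock: 43.35
ee_pos: [0.4552, 0.187, 0.1258]
tool_rot: [179.9, 36.9, -170.4]
contact_force: [-2.9, 0.6, -3.9]
width: 0.0177
```

```bash
python3 - <<'E'
from h import *
st2()
E
```

```text
t 43.35 lip plat [-0.1078 -0.0205] lip z 0.0168 outer z 0.015 dip 53.1 F [-2.91  0.62 -3.87] w 0.0177374752756036
fwd [-0.8 -0.   0.6] left [0.001 1.    0.001] up [-0.6    0.001 -0.8  ]
```

move_arm([
  [[0,0,0,-0.0014,0,-0.0013,255],[0,0,0,-0.0025,0,-0.0028,255],[0,0,0,-0.0038,0,-0.004,255],[0,0,0,-0.0052,0,-0.0052,255],[0,0,0,-0.0067,0,-0.0061,255],[0,0,0,-0.0082,0,-0.007,255],[0,0,0,-0.0098,0,-0.0078,255],[0,0,0,-0.0115,0,-0.0084,255],[0,0,0,-0.0132,0,-0.0088,255],[0,0,0,-0.0149,0,-0.0091,255],[0,0,0,-0.0168,0,-0.0094,255],[0,0,0,-0.0186,0,-0.0096,255],[0,0,0,-0.0205,0,-0.0098,255],[0,0,0,-0.0223,0,-0.0097,255],[0,0,0,-0.0241,0,-0.0095,255],[0,0,0,-0.0258,0,-0.0091,255],[0,0,0,-0.0276,0,-0.0087,255]],
])

```text
clock: 45.05
ee_pos: [0.4725, 0.19, 0.1502]
tool_rot: [179.9, 37.0, -170.5]
contact_force: [-3.0, -0.7, 6.0]
width: 0.0179
```

```bash
python3 - <<'E'
from h import *
st2();sc("e3")
E
```

```text
t 45.05 lip plat [-0.0901 -0.0204] lip z 0.0413 outer z 0.0395 dip 53.0 F [-2.97 -0.66  6.01] w 0.01791186896038787
fwd [-0.799  0.     0.602] left [0.001 1.    0.001] up [-0.602  0.001 -0.799]
```

move_arm([
  [[0,0,0,-0.0021,0,0.0009,255],[0,0,0,-0.0041,0,0.002,255],[0,0,0,-0.006,0,0.0032,255],[0,0,0,-0.0079,0,0.0045,255]],
])

```text
clock: 45.5
ee_pos: [0.4825, 0.1917, 0.1517]
tool_rot: [179.9, 37.2, -170.5]
contact_force: [-1.5, -0.9, 8.6]
width: 0.0179
```

move_arm([
  [[0,0,0,-0.0017,0,0.0015,255],[0,0,0,-0.0035,0,0.0032,255],[0,0,0,-0.005,0,0.005,255]],
])

```text
clock: 45.8
ee_pos: [0.4913, 0.1931, 0.1487]
tool_rot: [179.9, 37.6, -170.5]
contact_force: [1.1, -0.1, -2.2]
width: 0.0175
```

```bash
python3 -c "
from h import *
st2()
sc('e4')"
```

```text
t 45.8 lip plat [-0.0699 -0.0205] lip z 0.0398 outer z 0.038 dip 52.4 F [ 1.14 -0.11 -2.17] w 0.01752901707988061
fwd [-0.792  0.001  0.61 ] left [0.002 1.    0.   ] up [-0.61   0.001 -0.792]
```

View pics/e4.png

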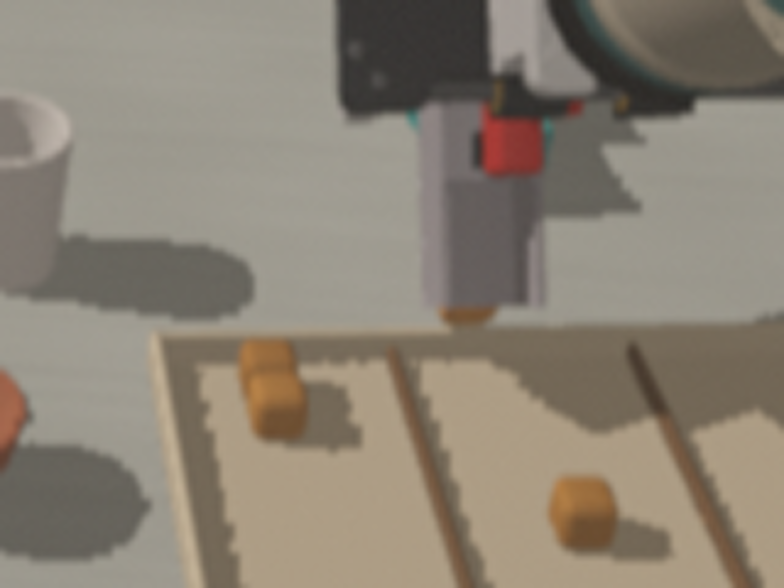

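```bash
python3 -c "
from h import *
look('e5'); st2()"
```

```text
[0.491  0.1929 0.148 ] [ 179.92857997   37.50976315 -170.524653  ] [ 0.03 -0.5  -2.84] 45.85
t 46.0 lip plat [-0.0732 -0.0207] lip z 0.0394 outer z 0.0376 dip 52.8 F [ 1.05 -0.39 -3.27] w 0.017575875632045632
fwd [-0.797  0.001  0.604] left [0.001 1.    0.   ] up [-0.604  0.001 -0.797]
```

View pics/e5.png

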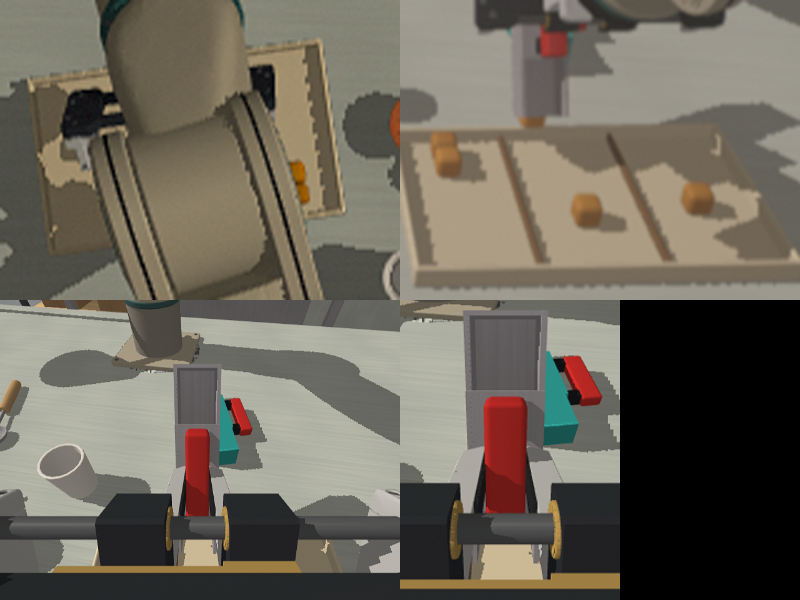

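```bash
python3 -c "
from h import *
sc('e6')
c=None
import numpy as np
for sx,sy,z in [(-.09,-.02,.018),(-.085,-.02,.018),(-.116,-.02,.022),(-.116,-.02,.0),(-.085,-.02,.04),(-.0732,-.0207,.0386),(-.0732,-.0407,.0386)]:
  X=np.r_[PL+M2@np.array([sx,sy]) if True else 0,z]
  assert np.allclose((X[:2]-PL)@M2,[sx,sy],atol=1e-6)
  u=np.array(proj('scene',X)).ravel()[:2]; print(sx,sy,z,((u-[340,200])*4.9).round())
"
```

```text
-0.09 -0.02 0.018 [457. 321.]
-0.085 -0.02 0.018 [459. 329.]
-0.116 -0.02 0.022 [444. 277.]
-0.116 -0.02 0.0 [438. 319.]
-0.085 -0.02 0.04 [467. 285.]
-0.0732 -0.0207 0.0386 [471. 305.]
-0.0732 -0.0407 0.0386 [421. 306.]
```

View pics/e6.png

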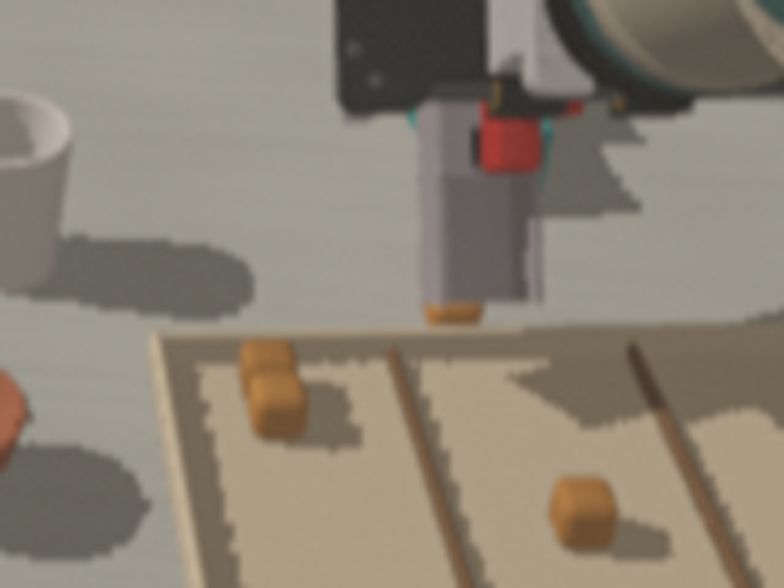

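```bash
ls -t pics | head -12
```

```text
e6.png
e5.png
e4.png
e3.png
e2.png
e1.png
d6.png
d5.png
d4.png
d3.png
d2.png
d1.png
```

View pics/e3.png

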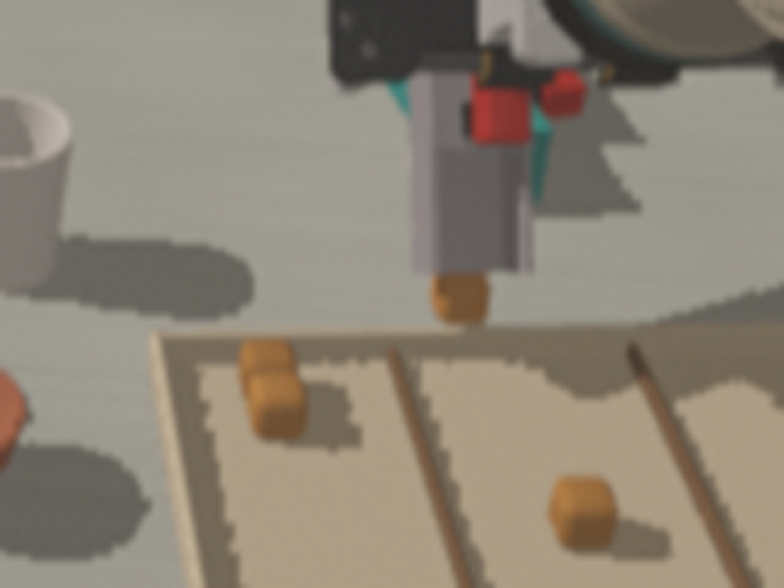

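View pics/e2.png

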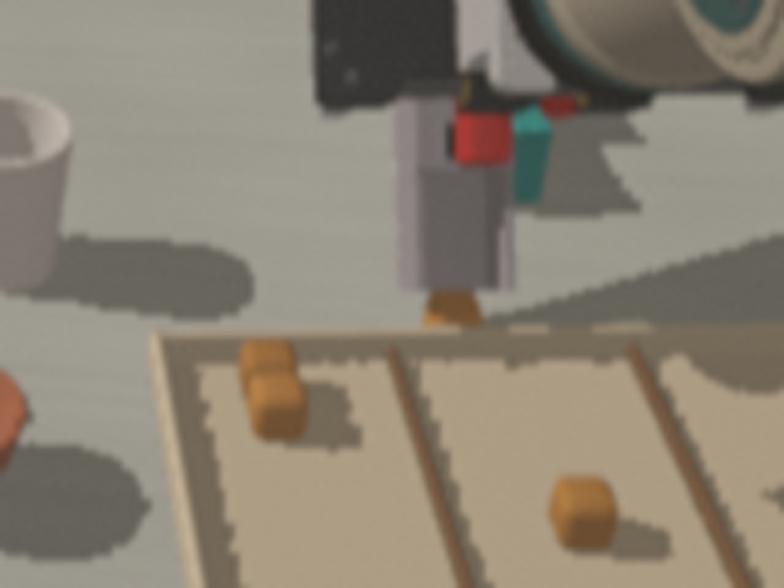

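move_arm([
  [[0,0,0,0.025,0.001,-0.023,255],[0,0,0,0.0496,0.0015,-0.0451,255],[0,0,0,0.0597,0.0015,-0.0318,255],[0,0,0,0.0697,0.0015,-0.0185,255],[0,0,0,0.0697,0.0015,-0.0185,255]],
])

```text
clock: 46.55
ee_pos: [0.4222, 0.1825, 0.1197]
tool_rot: [180.0, 36.9, -170.4]
contact_force: [-0.1, 1.1, -2.9]
width: 0.0175
```

```bash
python3 -c "
from h import *
st2()
sc('e7')"
```

```text
t 46.55 lip plat [-0.1411 -0.0196] lip z 0.0107 outer z 0.0089 dip 53.1 F [-0.05  1.1  -2.92] w 0.01748897271156019
fwd [-0.799  0.001  0.601] left [ 0.001  1.    -0.   ] up [-0.601  0.    -0.799]
```

View pics/e7.png

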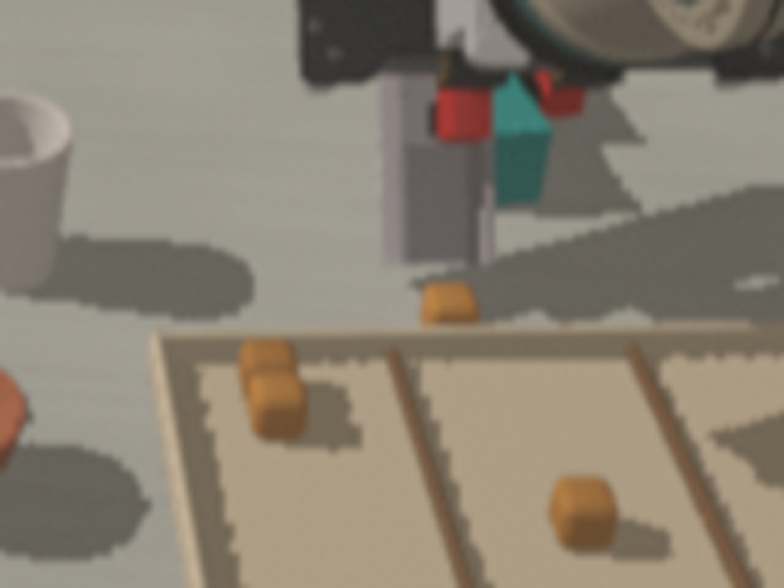

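move_arm([
  [[0,0,0,-0.012,0,0.009,255],[0,0,0,-0.0216,0,0.0162,255],[0,0,0,-0.0236,0,0.0177,255],[0,0,0,-0.0272,0,0.0104,255],[0,0,0,-0.0296,0,0.0122,255],[0,0,0,-0.031,0,0.0133,255],[0,0,0,-0.0318,0,0.0139,255]],
])

```text
clock: 47.3
ee_pos: [0.4549, 0.1886, 0.131]
tool_rot: [179.9, 36.9, -170.5]
contact_force: [-2.8, -1.3, -1.9]
width: 0.0175
```

```bash
python3 -c "
from h import *
st2()"
```

```text
t 47.3 lip plat [-0.1079 -0.0189] lip z 0.022 outer z 0.0202 dip 53.1 F [-2.85 -1.26 -1.88] w 0.017474707256979378
fwd [-0.799 -0.     0.601] left [0.001 1.    0.001] up [-0.601  0.001 -0.799]
```

move_arm([
  [[0,0,0,0.0022,0,-0.0016,255],[0,0,0,0.0037,0,0.0016,255],[0,0,0,0.0037,0,0.0016,255],[0,0,0,0.0015,0,0.0032,255],[0,0,0,0.0012,0,0.0035,255]],
])

```text
clock: 47.8
ee_pos: [0.4557, 0.1886, 0.1273]
tool_rot: [179.9, 36.8, -170.4]
contact_force: [-3.1, -0.2, -2.4]
width: 0.0174
```

```bash
python3 -c "
from h import *
st2()"
```

```text
t 47.8 lip plat [-0.1073 -0.019 ] lip z 0.0183 outer z 0.0165 dip 53.2 F [-3.1  -0.16 -2.43] w 0.017399402870648957
fwd [-0.8   -0.     0.599] left [0.001 1.    0.001] up [-0.599  0.001 -0.8  ]
```

move_arm([
  [[0,0,0,-0.0019,0,-0.0021,255],[0,0,0,-0.0038,0,-0.0041,255],[0,0,0,-0.0061,0,-0.0057,255],[0,0,0,-0.0085,0,-0.0071,255],[0,0,0,-0.0112,0,-0.0078,255],[0,0,0,-0.0139,0,-0.0082,255],[0,0,0,-0.0167,0,-0.0088,255],[0,0,0,-0.0195,0,-0.0092,255],[0,0,0,-0.0224,0,-0.0091,255],[0,0,0,-0.0252,0,-0.0088,255]],
])

```text
clock: 48.8
ee_pos: [0.4715, 0.1913, 0.1498]
tool_rot: [179.9, 37.0, -170.5]
contact_force: [-3.4, -0.9, 4.4]
width: 0.0176
```

```bash
python3 -c "
from h import *
st2()
sc('e8')"
```

```text
t 48.8 lip plat [-0.0909 -0.0189] lip z 0.0408 outer z 0.039 dip 53.0 F [-3.45 -0.93  4.42] w 0.01756108316582374
fwd [-0.798  0.     0.602] left [0.001 1.    0.001] up [-0.602  0.001 -0.798]
```

View pics/e8.png

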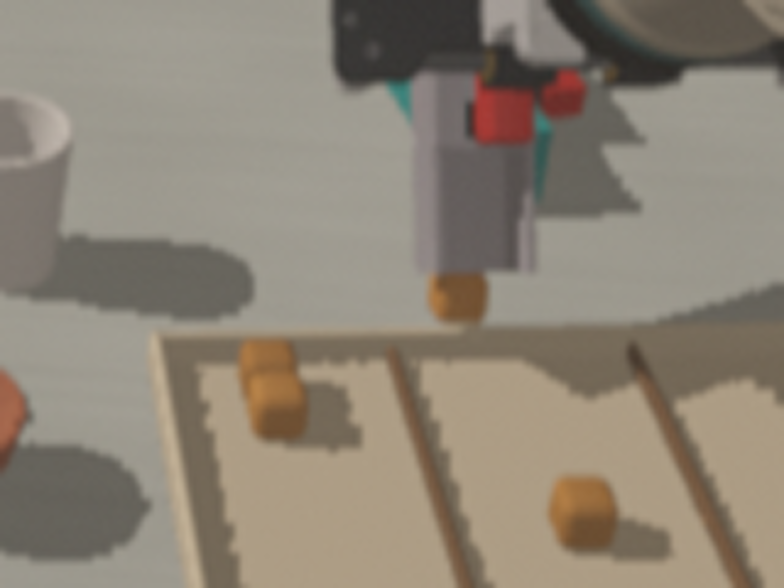

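move_arm([
  [[0,0,0,-0.0024,0,0.0009,255],[0,0,0,-0.0047,0,0.002,255],[0,0,0,-0.0069,0,0.0033,255],[0,0,0,-0.0087,0,0.0047,255],[0,0,0,-0.0197,0,0.0187,255],[0,0,0,-0.0335,0,0.0303,255],[0,0,0,-0.0419,0,0.0191,255],[0,0,0,-0.054,0,0.0032,255]],
])

```text
clock: 49.65
ee_pos: [0.5147, 0.1984, 0.1773]
tool_rot: [179.9, 37.2, -170.5]
contact_force: [0.4, -0.5, -2.3]
width: 0.0177
```

```bash
python3 -c "
from h import *
st2()
sc('e9')"
```

```text
t 49.65 lip plat [-0.0468 -0.0193] lip z 0.0684 outer z 0.0666 dip 52.8 F [ 0.37 -0.53 -2.28] w 0.017675350825740614
fwd [-0.797  0.001  0.604] left [ 0.001  1.    -0.   ] up [-0.604  0.001 -0.797]
```

View pics/e9.png

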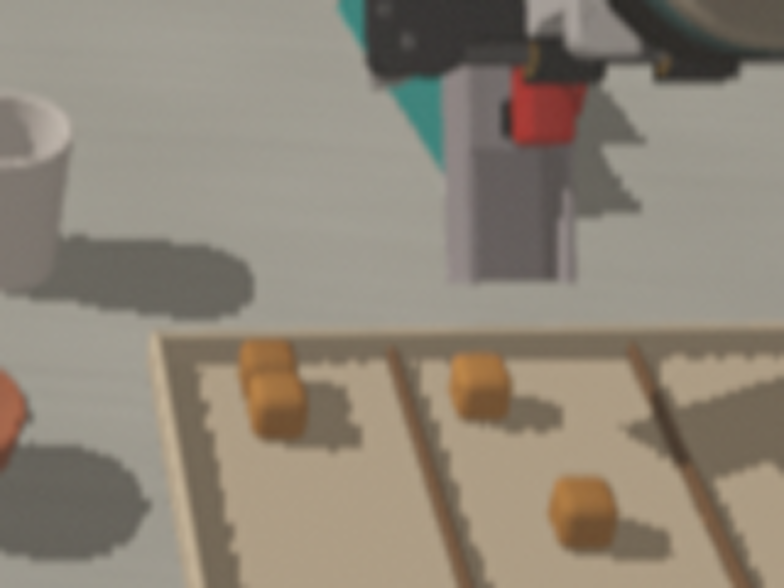

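```bash
python3 -c "
from h import *
R,p,s=RT(); print(R.round(3),p.round(4),np.array(s['joint_pos']).round(1))
from scipy.spatial.transform import Rotation as Ro
# level: tool x down, same yaw
x=np.array([0,0,-1.]); z=R[:,2].copy(); z[2]=0; z/=np.linalg.norm(z)
Rl=np.c_[x,np.cross(z,x),z]
print(delta(Rl,np.array([.56,.16,.31]),R,p))
Rh=Ro.from_euler('xyz',[0,65,-171],degrees=True).as_matrix(); print(Rh.round(3))
# rel turn
print('turn in level tool axes',(Rl.T@Rh).round(3), Ro.from_matrix(Rl.T@Rh).as_rotvec())
"; sed -n 1,60p h.py
```

```text
[[-0.783 -0.166  0.6  ]
 [-0.13   0.986  0.103]
 [-0.609  0.003 -0.793]] [0.5157 0.1991 0.1818] [-15.8  63.8  -8.8  54.4  -3.5 113.5  76.3]
(array([-0.00201371, -0.91638938, -0.00408291]), array([-0.10763349, -0.04553966, -0.07913081]))
[[-0.417  0.156 -0.895]
 [-0.066 -0.988 -0.142]
 [-0.906  0.     0.423]]
turn in level tool axes [[ 0.906 -0.    -0.423]
 [ 0.005 -1.     0.012]
 [-0.423 -0.013 -0.906]] [-3.05501277 -0.00430208  0.67728003]
import numpy as np,cv2
from rig import *
from scipy.spatial.transform import Rotation as Ro
from scipy.optimize import least_squares
def proj(cam,X):
    c=get_calibration(cam);X=np.atleast_2d(X)
    p=X@np.array(c['R']).T+c['t'];p=p@np.array(c['K']).T
    return p[:,:2]/p[:,2:]
def ray(cam,uv,z):
    c=get_calibration(cam);R=np.array(c['R'])
    o=-R.T@c['t'];d=R.T@np.linalg.inv(c['K'])@np.array([uv[0],uv[1],1.])
    return o+d*(z-o[2])/d[2]
def ang(a): return np.degrees(a)
def fitpose(model,obs,x0):
    # model pts (n,3), obs list (cam,idx,uv)
    def f(p):
        M=model@Ro.from_euler('z',p[2]).as_matrix().T+[p[0],p[1],0]
        return np.con
[... 1884 characters left out ...]
:310],(400,300),interpolation=cv2.INTER_CUBIC),cv2.resize(b[210:345,375:555],(400,300),interpolation=cv2.INTER_CUBIC)])
    out2=np.hstack([cv2.resize(w,(400,300)),cv2.resize(w[90:450,220:420],(220,300))])
    o=np.zeros((600,800,3),np.uint8);o[:300]=out;o[300:600,:out2.shape[1]]=out2[:300,:800] if out2.shape[0]>=300 else 0
    cv2.imwrite(f"pics/{n}.png",o[:,:,::-1])
M2=Ro.from_euler('z',PYAW).as_matrix()[:2,:2]
def blobs(cam,z=.013,roi=None):
    im=snapshot(cam); hsv=cv2.cvtColor(im,cv2.COLOR_RGB2HSV)
    m=((hsv[...,0]>8)&(hsv[...,0]<24)&(hsv[...,1]>150)&(hsv[...,2]>90)).astype(np.uint8)
    n,l,st,ce=cv2.connectedComponentsWithStats(m)
    for i in range(1,n):
        if 25<st[i,4]<400:
```

move_arm([
  [[0,-0.13,0,-0.0244,0,-0.0317,255],[0,-0.26,0,-0.0383,-0.0076,-0.0396,255],[0,-0.39,0,-0.0522,-0.0152,-0.0475,255],[0,-0.52,0,-0.066,-0.0228,-0.0554,255],[0,-0.65,0,-0.08,-0.0304,-0.0633,255],[0,-0.78,0,-0.0938,-0.038,-0.0712,255],[0,-0.916,0,-0.1076,-0.0455,-0.0791,255]],
])

```text
clock: 50.4
ee_pos: [0.5591, 0.1594, 0.3094]
tool_rot: [57.6, 89.9, 67.2]
contact_force: [0.3, -0.2, -3.0]
width: 0.0176
```

```bash
python3 -c "
from h import *
R,p,s=RT(); print(R.round(3),p.round(4),np.array(s['joint_pos']).round(1),s['clock'])
print('world y- in tool',(R.T@[0,-1,0]).round(3),'x',(R.T@[1,0,0]).round(3))
Rh=Ro.from_euler('xyz',[0,65,-171],degrees=True).as_matrix()
pp=np.array([.6501,-.1983,.2317])
print(delta(Rh,pp,R,p))
"
```

```text
[[ 0.001 -0.167  0.986]
 [ 0.002  0.986  0.167]
 [-1.     0.002  0.001]] [0.5591 0.1594 0.3094] [-13.4  25.3  -8.   90.9   3.7  64.   77.4] 50.4
world y- in tool [-0.002 -0.986 -0.167] x [ 0.001 -0.167  0.986]
(array([-3.05656599e+00, -5.85618789e-04,  6.79519854e-01]), array([ 0.07700387, -0.36805169,  0.03006469]))
```

move_arm([
  [[0.149,0,0,0,-0.0184,0.0015,255],[0.298,0,0,0,-0.0368,0.003,255],[0.447,0,0,0,-0.0552,0.0045,255],[0.596,0,0,0,-0.0736,0.006,255],[0.745,0,0,0,-0.092,0.0075,255],[0.894,0,0,0,-0.1104,0.009,255],[1.043,0,0,0,-0.1288,0.0105,255],[1.192,0,0,0,-0.1472,0.012,255],[1.341,0,0,0,-0.1656,0.0135,255],[1.49,0,0,0,-0.184,0.015,255],[1.639,0,0,0,-0.2024,0.0165,255],[1.788,0,0,0,-0.2208,0.018,255],[1.937,0,0,0,-0.2392,0.0195,255],[2.086,0,0,0,-0.2576,0.021,255],[2.235,0,0,0,-0.276,0.0225,255],[2.384,0,0,0,-0.2944,0.024,255],[2.533,0,0,0,-0.3128,0.0255,255],[2.682,0,0,0,-0.3312,0.027,255],[2.831,0,0,0,-0.3496,0.0285,255],[2.98,0,0,0,-0.368,0.03,255]],
])

```text
clock: 52.4
ee_pos: [0.6494, -0.1977, 0.3069]
tool_rot: [-43.7, 89.6, 154.8]
contact_force: [0.3, 0.1, -2.6]
width: 0.0179
```

```bash
cat > ph.py <<'E'
from h import *
def home(back=0,up=0,R=None):
    R,p,s=RT()
    Rh=Ro.from_euler('xyz',[0,65,-171],degrees=True).as_matrix()
    g=np.array([.5944,-.2071,.1127])-Rh[:,0]*up+Rh[:,2]*back  # back: toward nose (away from stop)
    print(p.round(4),np.array(s['tool_rot']).round(1),np.array(s['joint_pos']).round(1),s['clock'],np.array(s['contact_force']).round(1))
    print(delta(Rh,g,R,p)); print('in home axes err',(Rh.T@(p-np.array([.5944,-.2071,.1127]))).round(4))
E
python3 -c "
from ph import *
home(.004,.13)"
```

```text
[ 0.6494 -0.1977  0.3069] [-43.7  89.6 154.8] [ -4.2  38.8  37.   74.7 -23.   74.2 -38.6] 52.4 [ 0.3  0.1 -2.6]
(array([ 0.16386561, -0.42990518, -0.03180587]), array([0.07469377, 0.00024185, 0.00415666]))
in home axes err [-0.1996 -0.0006  0.0315]
```

move_arm([
  [[0.04,-0.107,-0.008,0.019,0,0.001,255],[0.082,-0.215,-0.016,0.037,0,0.002,255],[0.123,-0.322,-0.024,0.056,0,0.003,255],[0.164,-0.43,-0.032,0.0747,0,0.0042,255],[0.164,-0.43,-0.032,0.0747,0,0.0042,255]],
])

```text
clock: 52.9
ee_pos: [0.6451, -0.1962, 0.2224]
tool_rot: [-0.7, 64.4, -171.2]
contact_force: [0.2, 0.4, -4.0]
width: 0.0175
```

```bash
python3 -c "
from ph import *
home(.004,.015)
a=snapshot('scene'); print(a.shape); cv2.imwrite('pics/f1.png',a[:,:,::-1])
"
```

```text
[ 0.6451 -0.1962  0.2224] [  -0.7   64.4 -171.2] [ -3.4  58.7  39.4  53.5 -18.6  97.9 -53. ] 52.9 [ 0.2  0.4 -4. ]
(array([0.0094884 , 0.01127833, 0.00148132]), array([0.10638802, 0.00292256, 0.00338582]))
in home axes err [-0.1213 -0.0028 -0.0006]
(480, 640, 3)
```

View pics/f1.png

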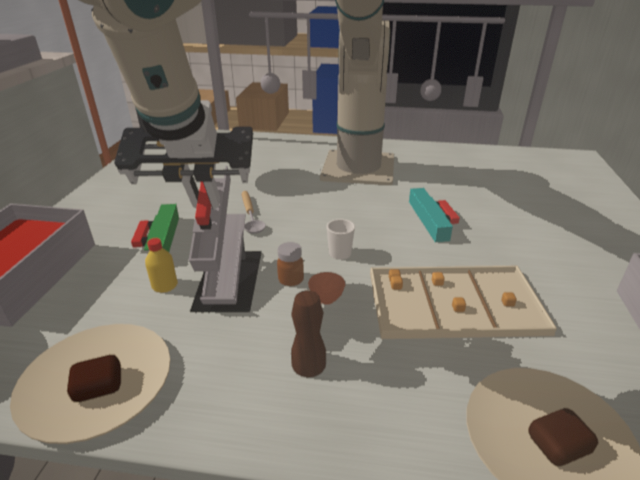

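move_arm([
  [[0.009,0.011,0.001,0.021,0.0015,0.0034,255],[0.009,0.011,0.001,0.043,0.0029,0.0034,255],[0.009,0.011,0.001,0.064,0.0029,0.0034,255],[0.009,0.011,0.001,0.085,0.0029,0.0034,255],[0.009,0.011,0.001,0.106,0.0029,0.0034,255],[0.009,0.011,0.001,0.106,0.0029,0.0034,255]],
])

```text
clock: 53.55
ee_pos: [0.597, -0.2101, 0.1387]
tool_rot: [0.7, 65.7, -170.6]
contact_force: [-0.3, 0.6, -3.7]
width: 0.0176
```

```bash
python3 -c "
from ph import *
home(.004,.004)
a=snapshot('scene');t=snapshot('wrist'); 
x=cv2.resize(a[180:330,160:290],(520,600),interpolation=cv2.INTER_CUBIC)
y=cv2.resize(t[:,200:440],(280,560))
o=np.zeros((600,800,3),np.uint8);o[:,:520]=x;o[:560,520:]=y
cv2.imwrite('pics/f2.png',o[:,:,::-1])
"
```

```text
[ 0.597  -0.2101  0.1387] [   0.7   65.7 -170.6] [ -5.1  58.1  39.1  70.4 -19.3  81.6 -50.2] 53.55 [-0.3  0.6 -3.7]
(array([-0.00593217, -0.01220763, -0.00254679]), array([ 0.02053373, -0.00340449, -0.00484517]))
in home axes err [-0.0245  0.0033  0.0091]
```

View pics/f2.png

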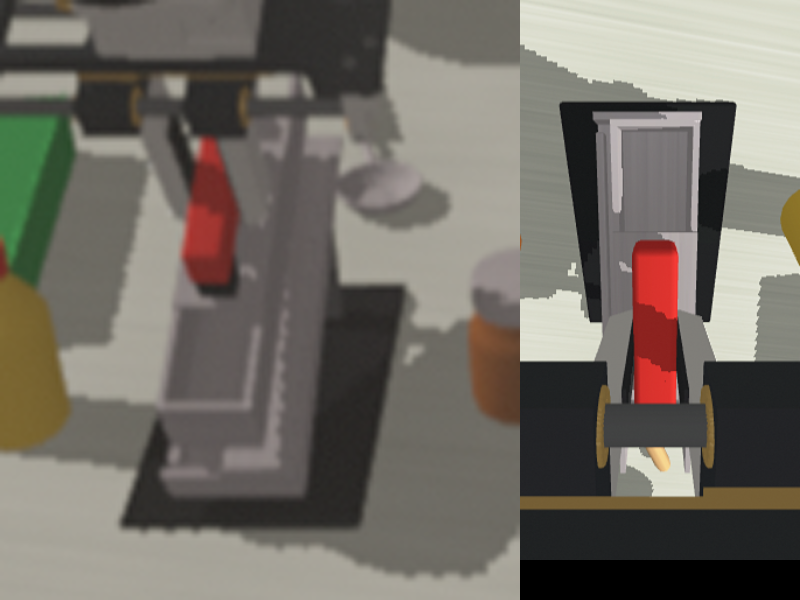

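move_arm([
  [[0,0,0,0,0,0,255],[0,0,0,0,0,0,255]],
])

```text
clock: 53.85
ee_pos: [0.6, -0.2106, 0.1383]
tool_rot: [1.1, 65.7, -170.1]
contact_force: [0.0, 0.2, -2.8]
width: 0.0177
```

```bash
python3 -c "
from ph import *
home(.004,.004)"
```

```text
[ 0.6    -0.2106  0.1383] [   1.1   65.7 -170.1] [ -5.1  58.3  39.2  69.9 -19.3  81.7 -50.2] 53.85 [ 0.   0.2 -2.8]
(array([-0.00456558, -0.01305234, -0.00659372]), array([ 0.02131535, -0.00452356, -0.00205206]))
in home axes err [-0.0253  0.0044  0.0064]
```

move_arm([
  [[-0.005,-0.013,-0.006,0.004,-0.0045,-0.002,255],[-0.005,-0.013,-0.006,0.012,-0.0045,-0.002,255],[-0.005,-0.013,-0.006,0.018,-0.0045,-0.002,255],[-0.005,-0.013,-0.006,0.018,-0.0045,-0.002,255],[-0.005,-0.013,-0.006,0.018,-0.0045,-0.002,255]],
])

```text
clock: 54.35
ee_pos: [0.5922, -0.2071, 0.1188]
tool_rot: [-0.1, 64.8, -171.1]
contact_force: [-0.1, 0.1, -3.7]
width: 0.018
```

```bash
python3 -c "
from ph import *
home(.003,.0)
a=snapshot('scene');t=snapshot('wrist'); 
x=cv2.resize(a[180:330,160:290],(520,600),interpolation=cv2.INTER_CUBIC)
y=cv2.resize(t[:,200:440],(280,560))
o=np.zeros((600,800,3),np.uint8);o[:,:520]=x;o[:560,520:]=y
cv2.imwrite('pics/f3.png',o[:,:,::-1])
"
```

```text
[ 0.5922 -0.2071  0.1188] [-1.000e-01  6.480e+01 -1.711e+02] [ -5.3  59.5  38.7  71.1 -19.6  80.5 -50.1] 54.35 [-0.1  0.1 -3.7]
(array([2.14004489e-05, 4.34795560e-03, 5.61583473e-04]), array([ 0.00464648,  0.00035324, -0.00156448]))
in home axes err [-0.0047 -0.0004  0.0045]
```

View pics/f3.png

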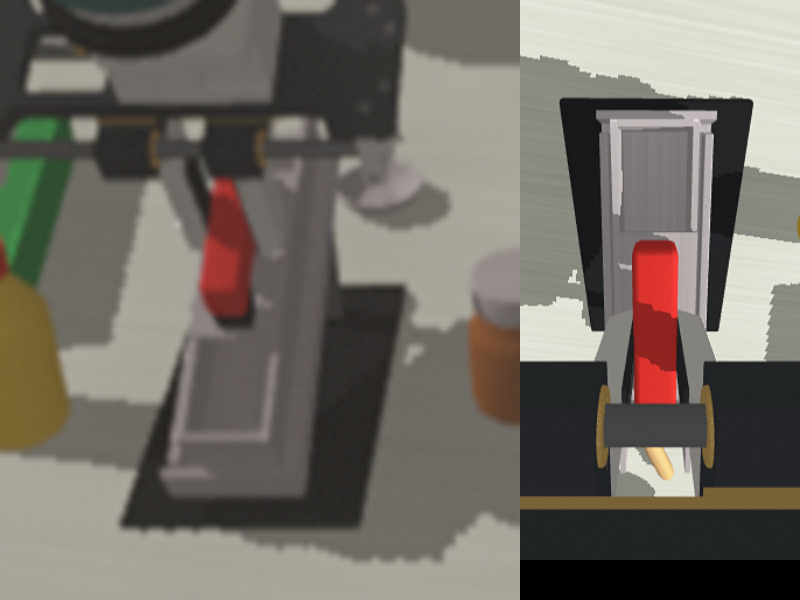

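move_arm([
  [[0,0.004,0,0.002,0,-0.0005,255],[0,0.004,0,0.0035,0,-0.001,255],[0,0.004,0,0.0045,0,-0.001,255],[0,0.004,0,0.0045,0,-0.001,255]],
])

```text
clock: 54.85
ee_pos: [0.5928, -0.2071, 0.1153]
tool_rot: [0.0, 65.2, -170.9]
contact_force: [4.2, 0.4, 1.4]
width: 0.0179
```

```bash
python3 -c "
from ph import *
home(0,.0)"
```

```text
[ 0.5928 -0.2071  0.1153] [   0.    65.2 -170.9] [ -5.3  59.4  38.6  71.6 -19.8  79.7 -49.9] 54.85 [4.2 0.4 1.4]
(array([ 0.00089979, -0.00295043, -0.00079979]), array([ 0.00170725,  0.00024147, -0.00258235]))
in home axes err [-0.0017 -0.0002  0.0026]
```

move_arm([
  [[0,0,0,0,0,-0.001,255],[0,0,0,0,0,-0.002,255],[0,0,0,0,0,-0.003,255],[0,0,0,0,0,-0.004,255],[0,0,0,0,0,-0.004,255]],
])

```text
clock: 55.35
ee_pos: [0.594, -0.2069, 0.113]
tool_rot: [-0.1, 64.9, -171.2]
contact_force: [-0.8, -0.9, 1.8]
width: 0.0174
```

```bash
python3 -c "
from ph import *
home(0,.0)"
```

```text
[ 0.594  -0.2069  0.113 ] [-1.000e-01  6.490e+01 -1.712e+02] [ -5.2  59.9  38.5  71.1 -19.8  80.1 -50.1] 55.35 [-0.8 -0.9  1.8]
(array([-0.00042882,  0.00211732,  0.00112924]), array([ 0.00011973,  0.0003103 , -0.00049556]))
in home axes err [-0.0001 -0.0003  0.0005]
```

move_arm([
  [[0,0,0,0,0,-0.001,255],[0,0,0,0,0,-0.002,255],[0,0,0,0,0,-0.002,255]],
])

```text
clock: 55.65
ee_pos: [0.594, -0.2068, 0.1129]
tool_rot: [-0.2, 64.7, -171.3]
contact_force: [-5.2, 0.2, 6.8]
width: 0.0177
```

```bash
python3 -c "
from ph import *
home(0,.0)
a=snapshot('scene');t=snapshot('wrist'); 
x=cv2.resize(a[180:330,160:290],(520,600),interpolation=cv2.INTER_CUBIC)
y=cv2.resize(t[:,200:440],(280,560))
o=np.zeros((600,800,3),np.uint8);o[:,:520]=x;o[:560,520:]=y
cv2.imwrite('pics/f4.png',o[:,:,::-1])
"
```

```text
[ 0.594  -0.2068  0.1129] [  -0.2   64.7 -171.3] [ -5.1  60.   38.5  70.8 -19.8  80.4 -50.2] 55.65 [-5.2  0.2  6.8]
(array([-0.00146841,  0.00576545,  0.00227635]), array([ 7.16780049e-05,  3.35917595e-04, -4.31747851e-04]))
in home axes err [-0.0001 -0.0003  0.0004]
```

View pics/f4.png

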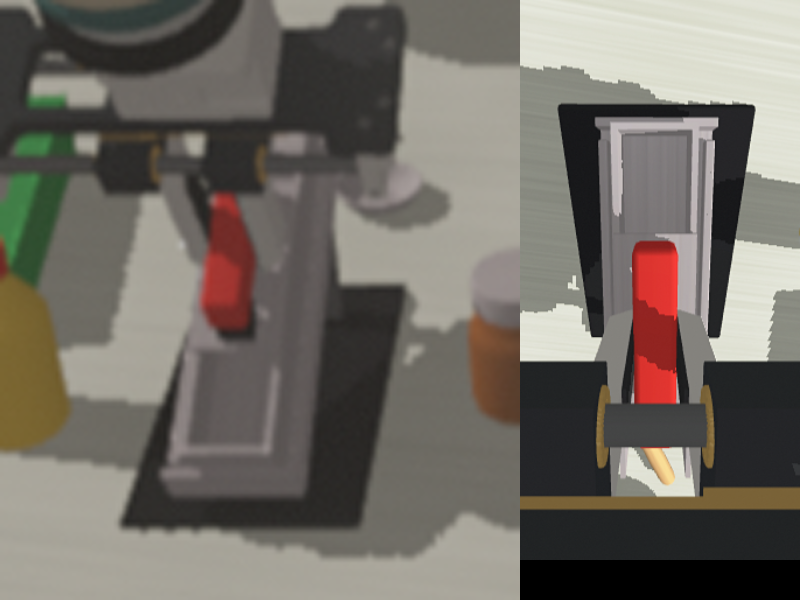

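move_arm([
  [[0,0,0,0,0,0.0012,255],[0,0,0,-0.0005,0,0.0012,225],[0,0,0,-0.0005,0,0.0012,195],[0,0,0,-0.0005,0,0.0012,150],[0,0,0,-0.0005,0,0.0012,100],[0,0,0,-0.0005,0,0.0012,100],[0,0,0,-0.0005,0,0.0012,100],[0,0,0,-0.0005,0,0.0012,100]],
])

```text
clock: 56.55
ee_pos: [0.5963, -0.2063, 0.1131]
tool_rot: [-0.1, 65.1, -171.0]
contact_force: [0.4, 0.6, -0.0]
width: 0.0561
```

move_arm([
  [[0,0,0,-0.01,0,0,100],[0,0,0,-0.03,0,0,100],[0,0,0,-0.06,0,0,100],[0,0,0,-0.09,0,0,100],[0,0,0,-0.12,0,0,100],[0,0,0,-0.15,0,0,100],[0,0,0,-0.18,0,0,100]],
])

```text
clock: 57.25
ee_pos: [0.6717, -0.1943, 0.2785]
tool_rot: [0.0, 65.1, -170.9]
contact_force: [1.6, -1.4, -1.0]
width: 0.0569
```

```bash
python3 -c "
from ph import *
home()
a=snapshot('scene');t=snapshot('wrist');b=snapshot('top')
o=np.zeros((600,800,3),np.uint8)
o[:300,:400]=cv2.resize(a[180:330,160:360],(400,300),interpolation=cv2.INTER_CUBIC)
o[:300,400:]=cv2.resize(a[240:350,360:560],(400,300),interpolation=cv2.INTER_CUBIC)
o[300:,:400]=cv2.resize(t,(400,300));o[300:,400:]=cv2.resize(b,(400,300))
cv2.imwrite('pics/f5.png',o[:,:,::-1])
print('scene');blobs('scene');print('top');blobs('top')
m=masks_of('scene','shaker_handle')
for d in m[:3]: print(d['p'],d['box'])
"
```

```text
[ 0.6717 -0.1943  0.2785] [   0.    65.1 -170.9] [ -1.1  59.1  39.5  41.8 -19.2 107.4 -55.3] 57.25 [ 1.6 -1.4 -1. ]
(array([ 0.00029061, -0.00150115, -0.00046802]), array([0.18342027, 0.00044996, 0.00120344]))
in home axes err [-0.1834 -0.0005 -0.0009]
scene
scene [453, 299, 11, 9, 47] [457.  301.6] [0.5843 0.2315 0.013 ] plat [0.0138 0.0017]
top
top [201, 194, 7, 44, 45] [203.7 216. ] [0.5881 0.2796 0.013 ] plat [0.0256 0.0485]
top [219, 210, 9, 9, 72] [223.  214.1] [0.5943 0.2312 0.013 ] plat [ 0.0236 -0.0002]
top [181, 220, 10, 9, 74] [185.8 224.2] [0.566  0.3237 0.013 ] plat [0.0111 0.0957]
top [264, 230, 8, 17, 117] [267.6 237.3] [0.5383 0.1165 0.013 ] plat [-0.0508 -0.104 ]
top [231, 238, 10, 9, 72] [235.2 241.9] [0.5244 0.1977 0.013 ] plat [-0.0509 -0.0216]
0.92 [406.8, 189.3, 461.2, 240.1]
0.86 [204.6, 207.8, 239.5, 295.6]
0.79 [128.4, 200.2, 182.3, 250.2]
```

View pics/f5.png

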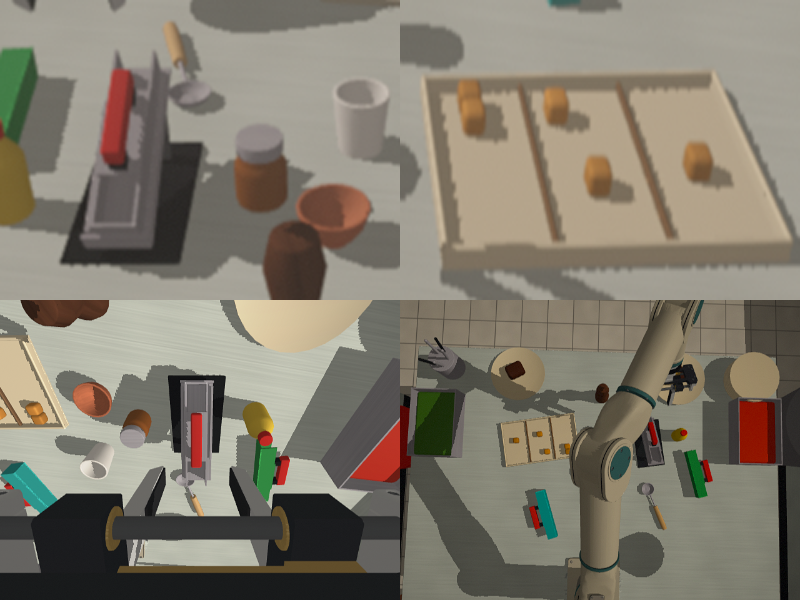

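```bash
python3 -c "
from h import *
a=snapshot('scene');b=snapshot('top')
o=np.zeros((600,800,3),np.uint8)
o[:300,:400]=cv2.resize(a[260:290,380:420],(400,300),interpolation=cv2.INTER_CUBIC)
o[:300,400:]=cv2.resize(b[222:252,245:285],(400,300),interpolation=cv2.INTER_CUBIC)
o[300:,:]=cv2.resize(a[200:315,180:280],(400,300),interpolation=cv2.INTER_CUBIC).repeat(2,axis=1)
cv2.imwrite('pics/f6.png',o[:,:,::-1])
# predicted scene pixels of rear top edge/handle at home
Rc=cradleR(np.radians(9));t=np.array([.5944,-.2071,.1127])-.008*np.array([-.419,-.066,-.906])
for q in [(-.045,0,.011),(.045,0,.011),(.095,.02,-.027),(.095,-.02,-.027)]: print(q,proj('scene',t+Rc@np.array(q)).round(1))
"
```

```text
(-0.045, 0, 0.011) [[219.4 213.5]]
(0.045, 0, 0.011) [[213.5 256.5]]
(0.095, 0.02, -0.027) [[226.  292.3]]
(0.095, -0.02, -0.027) [[202.9 292.4]]
```

View pics/f6.png

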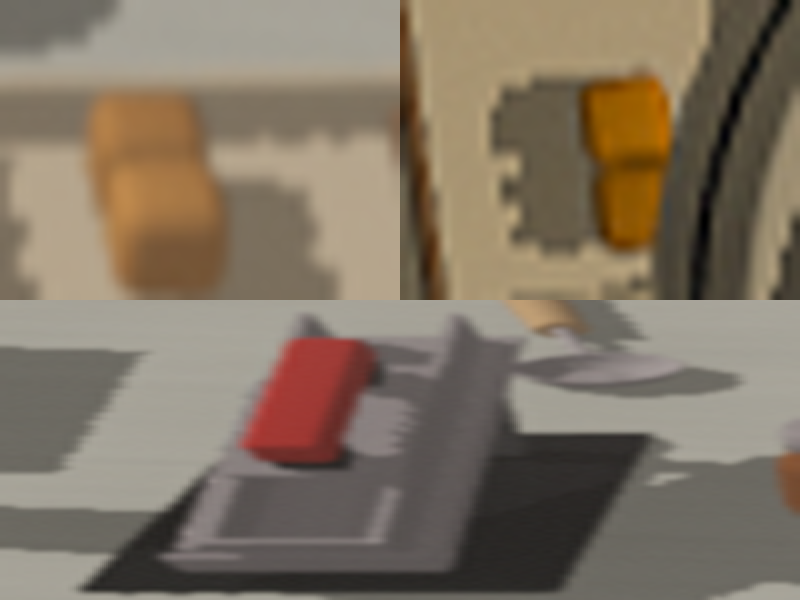

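```bash
python3 -c "
from rig import *
print(sign_off(), read_state()['clock'])"
```

```text
the job is handed in; nothing more can be done
the job is handed in; nothing more can be done
```

The job is handed in at about 57.5 s of the 72 s allowed. All five potatoes are on the platter, and the empty shaker is back in its cradle the same way round. One potato did not go straight in.

- **What went wrong:** My first shaking strokes were too fast and threw one potato over the platter's robot-side wall, so for a while it lay outside. After several failed tries I tipped it back over the wall with the shaker's nose lip. No gripper contact with it was planned or seen. While tipping, the lip pressed the potato against the wall with roughly 10 N, which could count as knocking the platter.
- **Potatoes:** The last top and scene pictures show two side by side in the near section, two in the middle and one in the far section. All lie flat, with none outside or piled up.
- **Shaker:** I pushed it against the end stop until the force reached about 8 N. The measured pose was then within 0.5 mm of the recorded home grasp. The scene picture shows it seated between the rails.
- **Other things:** The mug, bowl, bottle, jar, spoon and mill still stand, as seen in the pictures. I did not measure whether any of them had shifted. The gripper is open about 18 cm clear of the handle and touches nothing.
- **Checks that disagreed:** The automatic scene blob count found only one potato, while the top view showed all sections filled. I went by the enlarged pictures.

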